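Key and refit the drive pulley on the drum sander's spindle

TASK

Refit the drive pulley of the drum sander: drop the loose steel key into the keyseat of the spindle so that it lies fully down on the bottom, then take the large pulley out of the rack, bring its keyway in line with the key and slide it on, boss first, until the boss is fully home against the spindle's shoulder. Feel your way with light hand force and never force or ram the key or the pulley. Let go with the pulley home and the key still down in its seat, and leave the other things on the bench alone.

Things in the scene. Friction and masses are not known exactly. Their poses are not given: they have to be found in the camera images.
- key_center (a point): Centre of the loose parallel key: plain steel, 8 wide (its x) x 36 long (its y) x 7 high (its z), round ends, edges broken by 1 mm. It starts flat on a wood offcut 12 mm thick, so 15.5 mm above the bench. Down in the keyseat its centre is 12 mm from the spindle's axis.
- key: The same key; this origin is the centre of its underside, 3.5 mm below key_center. In the keyseat it has up to 3 mm play each way lengthwise and 0.5 mm each side, its top stands 3 mm proud of the shaft, and its z axis then shows which way the keyseat faces.
- sander: Drum sander, fixed: plywood base, two grey pillow-block bearings on wood blocks, drum between them, motor beside it (+x). Origin on the bench below the shoulder; z up, y along the level spindle to its free end. The spindle turns stiffly (0.1 N m). The nearer bearing (80 mm across, top 128 mm above the bench) begins 39 mm behind the shoulder; base and wood lie at y below -25 mm.
- shoulder (a point): Centre of the shoulder face, on the spindle's axis, 88 mm above the bench: a collar 37 mm across, against which the boss must rest. Axes as sander; it does not turn with the spindle. The pulley's seat runs from here 50 mm along +y: plain steel shaft 25 mm in diameter, its end chamfered 2.5 mm.
- seat_middle (a point): Point on the axis 23 mm from the shoulder, at the keyseat's middle; axes as sander, not turning. The keyseat is a slot along the shaft, closed at both ends, 9 mm wide, 42 mm long (2 to 44 mm off the shoulder), flat floor 8.5 mm from the axis (4 mm deep). It opens upwards but leans up to 20 degrees to either side, differently each time; the angle is not reported: find it by feel or eye.
- shaft_end (a point): Centre of the spindle's free end, on the axis, 50 mm from the shoulder; axes as sander.
- pulley_center (a point): Centre of the large pulley on its bore axis, midway through the rim: grey cast V-belt pulley, rim 100 mm across, 20 mm thick (y from -10 to 10), with a boss 44 mm across running on to y = -30; 0.45 kg. Bore 26 mm, mouths chamfered 1.5 mm; keyway 9 mm wide along the whole bore at its +z side, roof 17 mm from the axis. When home this point is 30 mm from the shoulder.
- pulley_boss (a point): Centre of the boss's end face (pulley y = -30 mm), on the bore axis; axes as pulley_center. This face goes on first and comes to the shoulder.
- pulley: The same pulley; origin and axes as pulley_center. It starts upright in either one of the rack's two slots, axis level, centre 71.3 mm above the bench, keyway on top, boss to the sander's side.
- small_pulley: Bystander: plain pulley 80 mm across, 20 mm thick, without boss, in the rack's other slot, 100 mm away. The rack is a fixed wood board with slots; its slot walls reach 48 mm above the bench.
- wrench: Bystander: steel spanner 180 mm long, flat on the bench.
- screwdriver: Bystander: screwdriver 200 mm long, wooden handle, on the bench.
- grease_tin: Bystander: plain tin 64 mm across, 55 mm high.
- mallet: Bystander: rubber-headed mallet 260 mm long.
- fretwork: Bystander: sawn plywood piece 150 mm long, 9 mm thick.
- dust_brush: Bystander: bench brush 200 mm long.
Things that resemble listed ones, but are neither listed nor needed, are in the scene too. What is shaped like the pulley but pink or red is not meant.

How it is judged:
By the outcome, as a careful person would: the job done as asked, in the order asked, and still so for the second after the job is handed in, with the robot touching nothing.
It also fails if it takes over 67 s, if anything falls off the work surface, if the arm or the gripper's body presses on something with over 40 N, if the wrist force passes 120 N, or if a joint passes its speed limit or range.

ROBOT

A 6-joint arm with a two-finger parallel gripper is mounted at the origin on the work surface. World frame = base frame: x ahead of the robot, y to its left, z up, the work surface at z = 0. Lengths are in m, angles in rad, forces in N, time in s.
With the tool pointing down it reaches from about 0.35 to 0.975 m from the base axis. Payload 4.9 kg.
Tool frame: the origin (TCP) lies on the mounting face of the last link; the fingertips stand 173 mm ahead of it and the grasp point (between the pads) lies 155 mm ahead of it; x points along the fingers, z is the direction in which the jaws open and shut, and the axes are right-handed (so a half turn about x gives the same grasp; the last joint's range is limited). The gripper opens to 85 mm and grips with 20 to 120 N. Pads are 22 mm wide; open, the fingers measure 114 mm over their backs; the gripper's body (76 mm by 85 mm) begins 54 mm behind the grasp point. The pads swing forward as they close: fully open they stand 13 mm farther back than shut.
Start: joints at [-1.465, 0.053, 1.613, -0, 1.476, -0.119], TCP at [0.139, -0.609, 0.405] pointing down, gripper open.
Joint ranges: [-3.01, 3.01], [-1.01, 2.22], [0.06, 2.58], [-1.02, 4.17], [0.09, 2.62], [-3.14, 3.14]. Speed limits (rad/s): [2.57, 2.57, 3.14, 3.14, 3.14, 3.14].

INTERFACE

Orientations are given as a rotation vector (axis times angle).
In Python, from station import get_obs, get_image, get_calibration, finish_job, look_for, masks_of, tip_of gives the robot as it stands.
- The arm moves only by the tool carry_out, never from a script. Its argument "increments" is a list of rows, each a list of 3 entries, a list of its own where there are three numbers: the turn, a rotation vector about the world's x, y, z in units of 0.1 rad (1.0 is 0.1 rad), then the shift along the world's x, y, z in units of 20 mm (1.0 is 20 mm), then the opening, from 0 (shut) to 1 (fully open). A call has 1 to 8 rows; each row shifts and turns the pose as measured when the row begins; what a row does not reach is not made up. A row lasts 1/10 s, in which the tool goes at most 50 mm and 8.59 degrees, less where a joint would pass 70% of its speed; a pose out of reach is approached as far as the arm can. A call with a number of a shift or a turn outside -1 to 1 is refused whole. A call with a gripper value outside its range is refused whole. The fingers move at their own pace and stop on an object; "squeeze" is the grip in N (left out, the last holds). Time passes only in rows, so rows that do not move let the fingers close. It gives the time, the measured TCP pose, the force and the opening at its end, in the units of the state.
- get_obs(): the state, without advancing time (a new reading comes with each control period).
- get_image(name): name is "scene" or "top" or "wrist"; returns (picture, depth): 480x640x3 uint8, blue, green, red; 480x640 float32, m along the optical axis (not along the pixel's ray), 0 where there is no reading.
- get_calibration(name): a dict with "fx", "fy", "cx", "cy" (pixels), "position" and "orientation" of the camera in the world. Camera axes: x right, y down, z forward; pixel columns grow to the right and rows downward; lengths in m; the calibration is good to about 2 mm. A picture is of the moment at which its call begins: read the wrist's pose just before it. get_calibration takes no time and is no camera call; for the wrist camera it gives the pose at the moment of the call.
- finish_job(): hands the job in, once; it reports no verdict.
Trained networks look in the newest picture that a camera, given by its name, has taken for a name from the list of things; names that differ only in an ending like _2 or _b are one class to them, and where a whole thing is asked for, a point or a joint stands for the part that bears it (a point fixed in the world has none). Each returns a list of dicts, best first, with "p" (0 to 1); they miss things now and then, are a little off and sometimes report something else, mostly with a low value. They report only what shows in the picture. A call takes as long as a camera call. They do not tell look-alikes from the thing itself.
- look_for(camera, query): "centre" ([column, row] in pixels, amid what is visible of it).
- masks_of(camera, query): "region" (480x640 bool, what is visible of it) and "centre" ([column, row] in pixels, amid what is visible of it).
- tip_of(camera, query): "centre" ([column, row] in pixels: a listed point, or the origin of a listed thing).
The state is a dict: "t": time; "q": joint angles; "dq": joint speeds; "effort": joint torques, N m; "tool_pos": TCP position; "tool_rot": TCP orientation; "contact_force": force on the tool from outside, world axes, zero at the start; "wrist_torque": the same for the moment, N m; "opening": finger opening in m.
Only numpy, scipy, OpenCV 4.12 (cv2) and the standard library are available. Lean on these libraries where they do the work, as an engineer would, in place of code of your own. Each camera call takes 0.05 s, during which the arm holds its last target.

## Working session

There is one attempt and no reset: what is moved stays moved. The work goes in short steps, Python scripts to look and compute and a tool call to move; the robot and the scene stay as the last step left them, time stands still between calls to the robot, and variables do not carry over. Pictures are saved under pics/ and viewed, and the job is handed in when it is done.

Besides the shell and the picture viewer there is one more tool, called after "Call:" as a command line: name --argument value ..., lists and objects as JSON in quotes. carry_out: Moves the arm, as the interface text tells. Shifts and turns lie within -1 to 1; 1 stands for 20 mm of shift or 0.1 rad of turn. Its arguments: {"type":"object","properties":{"increments":{"type":"array","items":{"type":"array"}},"squeeze":{"type":"number"}},"required":["increments"]}

```bash
ls; mkdir -p pics
python3 - <<'E'
from station import *
import cv2
print(get_obs())
for n in ["scene","top","wrist"]:
    c=get_calibration(n);print(n,c)
    im,d=get_image(n);cv2.imwrite(f"pics/{n}0.png",im)
E
```

```text
pics
{'t': 0.0, 'q': array([-1.46500976e+00,  5.33852645e-02,  1.61431085e+00, -2.12942334e-05,
        1.47602529e+00, -1.18983830e-01]), 'dq': array([-0.00062781,  0.00024955,  0.00139453, -0.00028784,  0.00188905,
       -0.00060878]), 'effort': array([ 3.22395772e-04, -3.93684447e+01, -3.70174026e+01, -8.20743981e-05,
        7.09510467e-03, -6.96211046e-06]), 'tool_pos': array([ 0.13928078, -0.60900477,  0.40343497]), 'tool_rot': array([ 1.04352217,  1.30872542, -1.04101364]), 'contact_force': array([-0.14409449, -0.55554714, -0.28963516]), 'wrist_torque': array([-0.04712815,  0.02211482, -0.01619185]), 'opening': 0.08535999399673058}
scene {'fx': 460.57854004555156, 'fy': 460.57854004555156, 'cx': 313.1958154637512, 'cy': 241.68507785609646, 'position': array([ 1.14249031, -0.32917049,  1.05866526]), 'orientation': array([-2.19873342, -1.37338931,  0.41793486])}
top {'fx': 448.2253632791113, 'fy': 448.2253632791113, 'cx': 327.1928626768267, 'cy': 240.1594183135923, 'position': array([ 0.44063244, -0.03329261,  1.03387228]), 'orientation': array([-2.16072471,  2.11652219, -0.14530809])}
wrist {'fx': 402.3923932048601, 'fy': 402.3923932048601, 'cx': 314.97403365693236, 'cy': 245.56461795536666, 'position': array([ 0.20583584, -0.59384717,  0.37156678]), 'orientation': array([ 2.28288146, -1.81645184, -0.25048268])}
```

View pics/scene0.png

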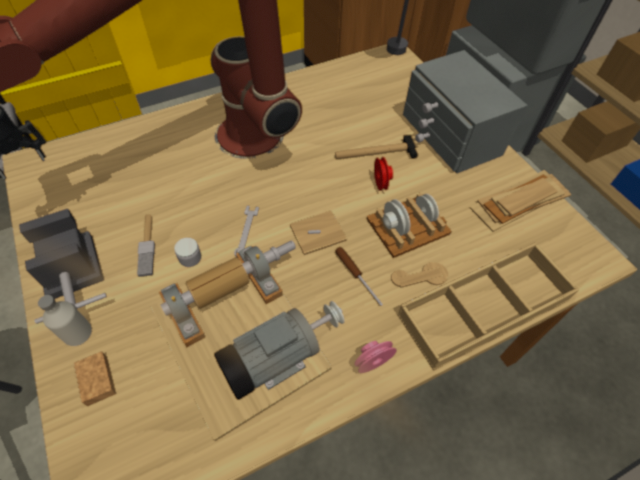

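View pics/top0.png

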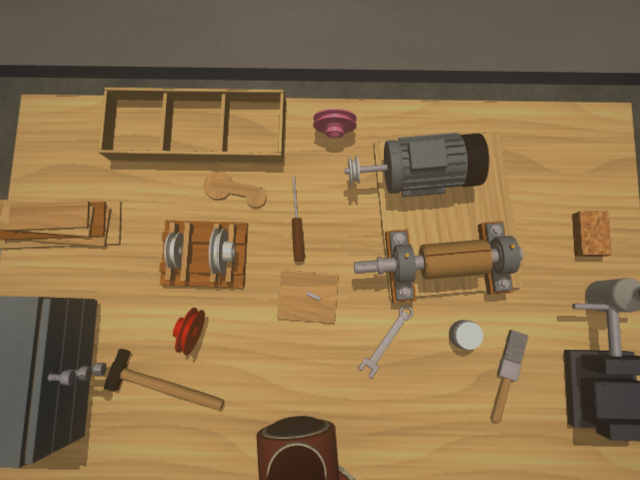

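View pics/wrist0.png

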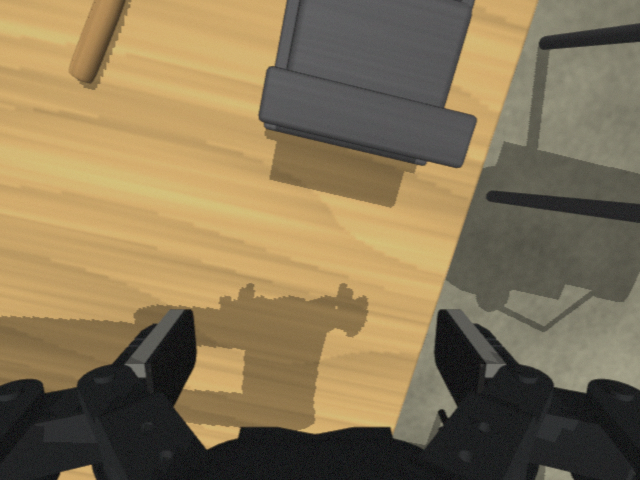

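The top view shows the key at about (313,296), the spindle's free end at (356,267), the large pulley at (218,252) with its boss to the right, and the small pulley at (173,250). Next I'll measure them.

```bash
cat > h.py <<'E'
from station import *
import numpy as np, cv2
from scipy.spatial.transform import Rotation as R
def shot(n,name=None,scale=None):
    c=get_calibration(n); im,d=get_image(n)
    if name: cv2.imwrite(f"pics/{name}.png",im)
    return c,im,d
def cloud(c,d):
    v,u=np.mgrid[0:480,0:640]
    P=np.stack([(u-c['cx'])/c['fx']*d,(v-c['cy'])/c['fy']*d,d],-1)
    return P@R.from_rotvec(c['orientation']).as_matrix().T+c['position']
def ray(c,px,z):
    r=R.from_rotvec(c['orientation']).as_matrix()@np.array([(px[0]-c['cx'])/c['fx'],(px[1]-c['cy'])/c['fy'],1])
    return c['position']+r*(z-c['position'][2])/r[2]
def crop(im,x0,y0,x1,y1,s,name):
    cv2.imwrite(f"pics/{name}.png",cv2.resize(im[y0:y1,x0:x1],None,fx=s,fy=s,interpolation=cv2.INTER_CUBIC))
def st():
    o=get_obs(); print('t',round(o['t'],2),'pos',o['tool_pos'].round(4),'R',R.from_rotvec(o['tool_rot']).as_matrix().round(3).tolist(),'F',o['contact_force'].round(1),'T',o['wrist_torque'].round(2),'op',round(o['opening'],4),'q',o['q'].round(3)); return o
E
python3 - <<'E'
from h import *
st()
c,im,d=shot('top')
np.savez('top.npz',im=im,d=d)
for q,z in [('key_center',.0155),('shoulder',.088),('shaft_end',.088),('seat_middle',.088),('pulley_center',.0713),('pulley_boss',.0713)]:
    for r in tip_of('top',q)[:3]: print(q,round(r['p'],2),np.round(r['centre'],1),ray(c,r['centre'],z).round(4))
P=cloud(c,d)
print('table z',np.median(P[340:380,250:300,2]))
for q in ['key','pulley']:
    for r in masks_of('top',q)[:3]:
        m=r['region']; pts=P[m]; print(q,round(r['p'],2),r['centre'],m.sum(),np.percentile(pts,[2,50,98],axis=0).round(4).tolist())
crop(im,140,200,440,320,2.6,'topcrop')
E
```

```text
t 0.15 pos [ 0.1393 -0.6091  0.4037] R [[-0.0, 0.975, 0.223], [0.002, 0.223, -0.975], [-1.0, 0.0, -0.002]] F [-0.8 -0.2  1. ] T [-0.01 -0.   -0.02] op 0.0852 q [-1.465  0.053  1.614  0.     1.476 -0.119]
key_center 0.53 [315.5 293. ] [0.4713 0.0049 0.0155]
shoulder 0.75 [375.  263.7] [ 0.5333 -0.1221  0.088 ]
shoulder 0.42 [315.1 295.8] [0.4632 0.0028 0.088 ]
shaft_end 0.8 [354.3 265.6] [ 0.5284 -0.0784  0.088 ]
seat_middle 0.97 [366.4 266.1] [ 0.5278 -0.104   0.088 ]
pulley_center 0.84 [334.6 121. ] [ 0.8567 -0.0306  0.0713]
pulley_center 0.75 [185.6 331.5] [0.3829 0.2754 0.0713]
pulley_center 0.69 [218.5 249. ] [0.56   0.2158 0.0713]
pulley_boss 0.85 [234.7 250.4] [0.5577 0.1804 0.0713]
pulley_boss 0.79 [177.4 323.8] [0.3985 0.294  0.0713]
pulley_boss 0.73 [368.4 265.2] [ 0.5314 -0.1095  0.0713]
table z -0.0010983605135802543
key 0.57 [313.6, 299.8] 57 [[0.4579, -0.0034, 0.0099], [0.4663, 0.0124, 0.0176], [0.4731, 0.0259, 0.0209]]
pulley 0.69 [335.7, 123.0] 1014 [[0.8338, -0.0772, 0.016], [0.8543, -0.0314, 0.069], [0.8731, 0.0146, 0.0989]]
pulley 0.68 [219.5, 250.4] 927 [[0.5091, 0.1835, 0.0473], [0.5523, 0.204, 0.0919], [0.6005, 0.2227, 0.1193]]
pulley 0.65 [189.7, 328.9] 986 [[0.3399, 0.2509, 0.0094], [0.3862, 0.2687, 0.0706], [0.428, 0.2989, 0.0987]]
```

View pics/topcrop.png

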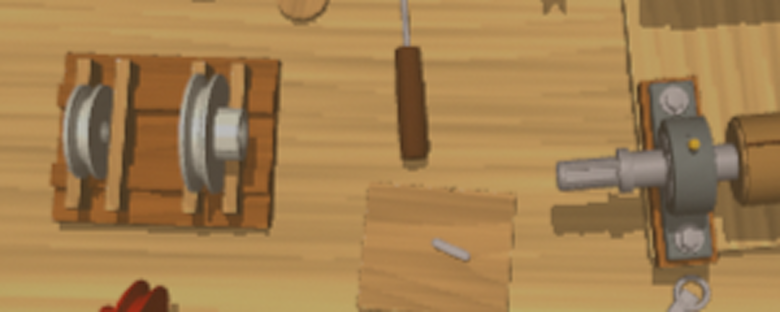

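Run:
```python
from h import *
o=get_obs();c=get_calibration('wrist');Rt=R.from_rotvec(o['tool_rot']).as_matrix();Rc=R.from_rotvec(c['orientation']).as_matrix()
print((Rt.T@Rc).round(3),Rt.T@(c['position']-o['tool_pos']))
```

```text
[[-0.001 -0.27   0.963]
 [ 0.002 -0.963 -0.27 ]
 [ 1.     0.001  0.002]] [3.20007285e-02 6.82711156e-02 8.18907852e-05]
```

Call:
carry_out --increments '[[[0,0,0.3],[0.7,1,-0.1],0.5],[[0,0,0.3],[0.7,1,-0.1],0.5],[[0,0,0.3],[0.7,1,-0.1],0.5],[[0,0,0.3],[0.7,1,-0.1],0.5],[[0,0,0.3],[0.7,1,-0.1],0.5],[[0,0,0.3],[0.7,1,-0.1],0.5],[[0,0,0.3],[0.7,1,-0.1],0.5],[[0,0,0.3],[0.7,1,-0.1],0.5]]'

```text
t: 1.4
tool_pos: [0.2528, -0.4453, 0.3891]
tool_rot: [0.855, 1.393, -0.858]
contact_force: [0.3, 0.6, 0.1]
opening: 0.0425
```

Call:
carry_out --increments '[[[0,0,0.3],[0.7,1,-0.1],0.5],[[0,0,0.3],[0.7,1,-0.1],0.5],[[0,0,0.3],[0.7,1,-0.1],0.5],[[0,0,0.3],[0.7,1,-0.1],0.5],[[0,0,0.3],[0.7,1,-0.1],0.5],[[0,0,0.3],[0.7,1,-0.1],0.5],[[0,0,0.3],[0.7,1,-0.1],0.5],[[0,0,0.3],[0.7,1,-0.1],0.5]]'

```text
t: 2.2
tool_pos: [0.3683, -0.2779, 0.3742]
tool_rot: [0.662, 1.459, -0.668]
contact_force: [-0.1, 0.2, -0.4]
opening: 0.0425
```

Call:
carry_out --increments '[[[0,0,0.3],[0.7,1,-0.1],0.5],[[0,0,0.3],[0.7,1,-0.1],0.5],[[0,0,0.3],[0.7,1,-0.1],0.5],[[0,0,0.3],[0.7,1,-0.1],0.5],[[0,0,0.3],[0.7,1,-0.1],0.5],[[0,0,0.3],[0.7,1,-0.1],0.5],[[0,0,0.3],[0.7,1,-0.1],0.5],[[0,0,0.3],[0.7,1,-0.1],0.5]]'

```text
t: 3.0
tool_pos: [0.4841, -0.1102, 0.3596]
tool_rot: [0.468, 1.507, -0.473]
contact_force: [0.8, 0.1, 0.5]
opening: 0.0428
```

Run:
```python
from h import *
o=st()
c,im,d=shot('wrist','w1')
np.savez('w1.npz',im=im,d=d,**c)
for q,z in [('key_center',.0155),('shoulder',.088),('shaft_end',.088),('seat_middle',.088)]:
    for r in tip_of('wrist',q)[:2]: print(q,round(r['p'],2),np.round(r['centre'],1),ray(c,r['centre'],z).round(4))
```

```text
t 3.0 pos [ 0.4841 -0.1102  0.3596] R [[0.011, 0.566, 0.824], [-0.007, 0.824, -0.566], [-1.0, 0.0, 0.013]] F [0.8 0.1 0.5] T [-0.   -0.02  0.  ] op 0.0428 q [-0.373 -0.234  1.957 -0.003  1.406  0.229]
key_center 0.75 [195.7 101.5] [0.467  0.0105 0.0155]
shoulder 0.57 [386.3 228.5] [ 0.5298 -0.1275  0.088 ]
shoulder 0.35 [194.1 101.6] [ 0.4792 -0.0041  0.088 ]
shaft_end 0.56 [333.2 160.4] [ 0.5256 -0.075   0.088 ]
seat_middle 0.94 [365.8 197.6] [ 0.5296 -0.1043  0.088 ]
```

View pics/w1.png

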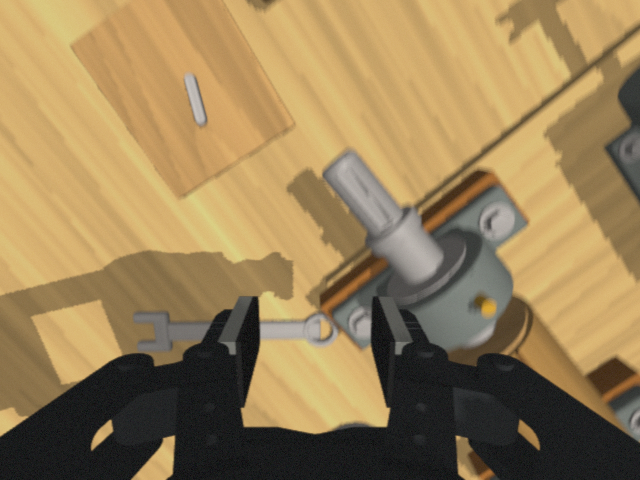

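Run:
```python
from h import *
z=np.load('w1.npz');im=z['im'];d=z['d'];c={k:z[k] for k in ['fx','fy','cx','cy','position','orientation']}
P=cloud(c,d)
crop(im,300,130,450,270,5,'w1s');crop(im,150,60,250,140,7,'w1k')
# key
g=im.astype(int); sat=g.max(2)-g.min(2)
m=(sat[60:140,150:250]<30)&(g[60:140,150:250].min(2)>100); v,u=np.nonzero(m); print(len(u))
n,l,s,cen=cv2.connectedComponentsWithStats(m.astype(np.uint8)); i=1+np.argmax(s[1:,4]); print(s[i],cen[i])
v,u=np.nonzero(l==i)
W=np.array([ray(c,(a+150,b+60),.019) for a,b in zip(u,v)])[:,:2]; r=cv2.minAreaRect((W*1000).astype(np.float32)); print(r, W.mean(0), np.median(P[60:140,150:250,2][l==i]))
w,V=np.linalg.eigh(np.cov((W-W.mean(0)).T)); print(V[:,1],np.degrees(np.arctan2(V[1,1],V[0,1])))
# offcut z
print('offcut z',np.median(P[90:110,140:170,2]))
# shaft fit
sel=(P[...,2]>.075)&(P[...,2]<.115)&(P[...,0]>.49)&(P[...,0]<.57)&(P[...,1]>-.125)&(P[...,1]<-.07)
S=P[sel];print(len(S),np.percentile(S,[1,50,99],axis=0).round(4))
from scipy.optimize import least_squares
def f(p):
    a=np.array([p[2],1,p[3]]);a/=np.linalg.norm(a);q=S-np.array([p[0],-.1,p[1]]);q=q-np.outer(q@a,a);return np.linalg.norm(q,axis=1)-.0125
s=least_squares(f,[.528,.088,0,0],loss='soft_l1',f_scale=.0006);print(s.x,np.std(s.fun),np.degrees(np.arctan(s.x[2])))
```

```text
542
[ 35  15  21  50 542] [45.07195572 39.31918819]
((468.08892822265625, 10.84393310546875), (33.92036056518555, 8.227355003356934), 66.78929901123047) [0.46813947 0.0110652 ] 0.01745894463654485
[0.38558409 0.9226727 ] 67.3199938484632
offcut z 0.010634052302131242
3555 [[ 0.5149 -0.1248  0.0854]
 [ 0.5282 -0.1     0.0956]
 [ 0.5422 -0.0766  0.0998]]
[ 0.52813797  0.08575336 -0.12740939  0.01459131] 0.0019097494933897252 -7.260899681079909
```

View pics/w1s.png

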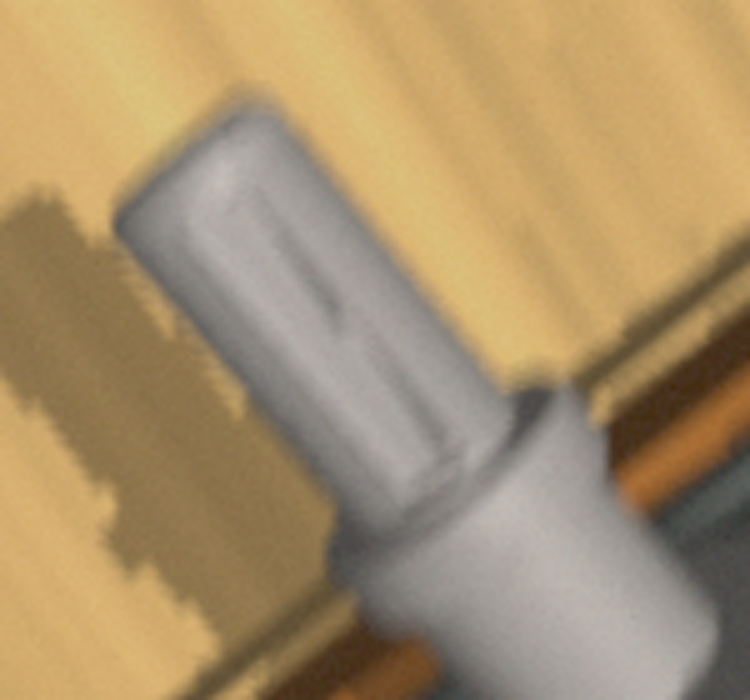

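View pics/w1k.png

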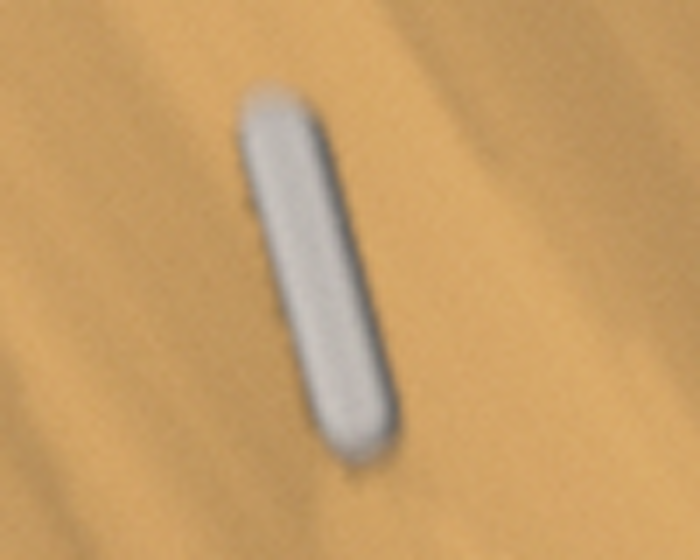

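```bash
cat >> h.py <<'E'
def frame(yang,lean=0.0,s=1):
    """tool pointing down, y_tool at angle yang(deg) in plane; then tilt lean deg about y_tool axis"""
    a=np.radians(yang); y=np.array([np.cos(a),np.sin(a),0]); x=np.array([0,0,-1.]); z=np.cross(x,y)
    M=np.stack([x,y,z],1)
    return R.from_rotvec(y*np.radians(lean)).as_matrix()@M
def togo(pos,Rm,n=8,off=0.0):
    """print units; pos = position of the point 'off' m ahead of TCP"""
    o=get_obs(); Rt=R.from_rotvec(o['tool_rot']).as_matrix()
    tcp=np.array(pos)-Rm[:,0]*off
    dp=tcp-o['tool_pos']; w=R.from_matrix(Rm@Rt.T).as_rotvec()
    print('total shift units',(dp/.02).round(3),'turn units',(w/.1).round(3),'| per row n=',n,(dp/.02/n).round(3),(w/.1/n).round(3))
E
python3 - <<'E'
from h import *
togo([.468,.011,.21],frame(67.5),8)
E
```

```text
total shift units [-0.772  6.12  -7.476] turn units [0.06  0.108 2.108] | per row n= 8 [-0.096  0.765 -0.935] [0.008 0.013 0.263]
```

Call:
carry_out --increments '[[[0.01,0.01,0.26],[-0.1,0.76,-0.85],0.3],[[0.01,0.01,0.26],[-0.1,0.76,-0.85],0.3],[[0.01,0.01,0.26],[-0.1,0.76,-0.85],0.3],[[0.01,0.01,0.26],[-0.1,0.76,-0.85],0.3],[[0.01,0.01,0.26],[-0.1,0.76,-0.85],0.3],[[0.01,0.01,0.26],[-0.1,0.76,-0.85],0.3],[[0.01,0.01,0.26],[-0.1,0.7,-0.8],0.3],[[0,0,0],[0,0,0],0.3]]'

```text
t: 4.05
tool_pos: [0.4617, -0.0028, 0.2302]
tool_rot: [0.331, 1.548, -0.326]
contact_force: [0.2, 0.4, 0.6]
opening: 0.0258
```

Run:
```python
from h import *
o=st()
c,im,d=shot('wrist','w2')
np.savez('w2.npz',im=im,d=d,**c)
togo([.468,.011,.195],frame(67.5),2)
g=im.astype(int); sat=g.max(2)-g.min(2)
```

```text
t 4.05 pos [ 0.4617 -0.0028  0.2302] R [[-0.002, 0.407, 0.913], [0.004, 0.913, -0.407], [-1.0, 0.003, -0.003]] F [0.2 0.4 0.6] T [0.01 0.01 0.02] op 0.0258 q [-0.168 -0.167  2.131  0.004  1.18   0.249]
total shift units [ 0.282  0.724 -1.819] turn units [-0.029  0.001  0.272] | per row n= 2 [ 0.141  0.362 -0.91 ] [-0.015  0.001  0.136]
```

View pics/w2.png

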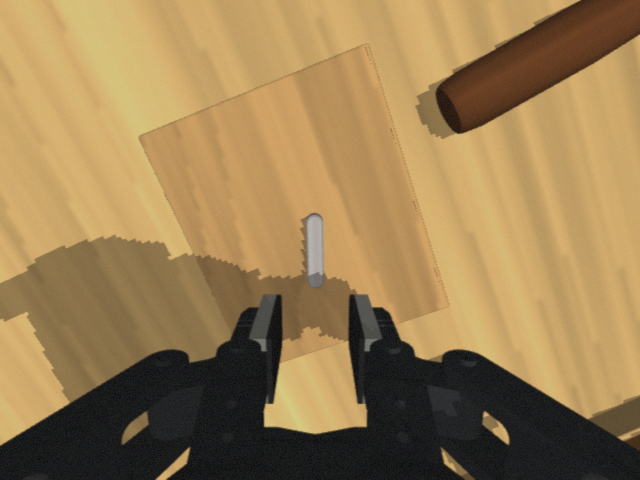

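```bash
cat >> h.py <<'E'
def keyfind(im,c,box,z,P=None,thr=30,br=90):
    x0,y0,x1,y1=box; g=im[y0:y1,x0:x1].astype(int)
    m=(g.max(2)-g.min(2)<thr)&(g.min(2)>br)
    n,l,s,cen=cv2.connectedComponentsWithStats(m.astype(np.uint8)); i=1+np.argmax(s[1:,4])
    v,u=np.nonzero(l==i); W=np.array([ray(c,(a+x0,b+y0),z) for a,b in zip(u,v)])[:,:2]
    r=cv2.minAreaRect((W*1000).astype(np.float32)); w,V=np.linalg.eigh(np.cov((W-W.mean(0)).T))
    print('key',s[i],cen[i]+[x0,y0],r,W.mean(0).round(4),np.degrees(np.arctan2(V[1,1],V[0,1])))
E
python3 - <<'E'
from h import *
z=np.load('w2.npz');im=z['im'];c={k:z[k] for k in ['fx','fy','cx','cy','position','orientation']}
keyfind(im,c,(290,195,345,292),.0185,br=60)
P=cloud(c,z['d']); print(np.median(P[150:180,230:290,2]), P[230:270,314:318,2].mean())
E
```

```text
key [  16   18   18   75 1175] [314.36680851 250.16510638] ((467.2509460449219, 11.688552856445312), (35.92095947265625, 7.685244560241699), 67.50103759765625) [0.4674 0.0119] 67.3340891463808
0.010741989129151419 0.021208102893385945
```

Call:
carry_out --increments '[[[0,0,0.12],[0.14,0.36,-0.6],0.25],[[0,0,0.12],[0.14,0.36,-0.6],0.25],[[0,0,0],[0,0,-0.2],0.25],[[0,0,0],[0,0,0],0.25]]'

```text
t: 4.5
tool_pos: [0.4694, 0.0106, 0.203]
tool_rot: [0.313, 1.544, -0.309]
contact_force: [0.8, -0.4, 0.1]
opening: 0.0213
```

Run:
```python
from h import *
o=st()
togo([.4673,.0117,.190],frame(67.4),2)
```

```text
t 4.5 pos [0.4694 0.0106 0.203 ] R [[0.004, 0.386, 0.922], [0.002, 0.922, -0.386], [-1.0, 0.004, 0.003]] F [ 0.8 -0.4  0.1] T [-0.01  0.    0.03] op 0.0213 q [-0.137 -0.102  2.126  0.003  1.113  0.259]
total shift units [-0.103  0.057 -0.652] turn units [-0.02   0.045  0.022] | per row n= 2 [-0.052  0.029 -0.326] [-0.01   0.022  0.011]
```

Call:
carry_out --increments '[[[-0.02,0.04,0.02],[-0.1,0.06,-0.25],0.22],[[0,0,0],[0,0,-0.2],0.22],[[0,0,0],[0,0,-0.1],0.22],[[0,0,0],[0,0,0],0.22]]'

```text
t: 4.9
tool_pos: [0.4679, 0.0112, 0.1919]
tool_rot: [0.31, 1.547, -0.31]
contact_force: [0.8, 0.3, -0.4]
opening: 0.019
```

Run:
```python
from h import *
o=st()
c,im,d=shot('wrist','w3')
```

```text
t 4.9 pos [0.4679 0.0112 0.1919] R [[0.002, 0.385, 0.923], [-0.001, 0.923, -0.385], [-1.0, 0.0, 0.002]] F [ 0.8  0.3 -0.4] T [-0.02  0.   -0.04] op 0.019 q [-0.135 -0.085  2.132 -0.     1.092  0.26 ]
```

View pics/w3.png

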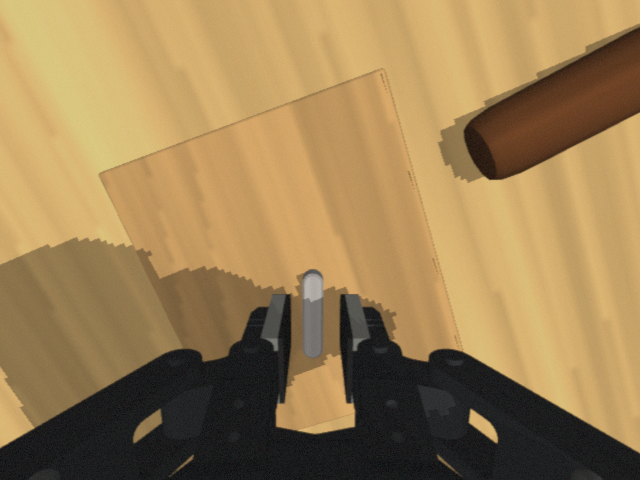

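Call:
carry_out --increments '[[[0,0,0],[0,0,-0.15],0.15],[[0,0,0],[0,0,-0.1],0.15],[[0,0,0],[0,0,-0.05],0.15],[[0,0,0],[0,0,0],0.15]]'

```text
t: 5.35
tool_pos: [0.4682, 0.0111, 0.1861]
tool_rot: [0.31, 1.545, -0.31]
contact_force: [0.0, 0.4, 0.8]
opening: 0.0127
```

Call:
carry_out --increments '[[[0,0,0],[0,0,-0.05],0.14],[[0,0,0],[0,0,-0.05],0.14],[[0,0,0],[0,0,0],0.14]]'

```text
t: 5.65
tool_pos: [0.4689, 0.011, 0.1861]
tool_rot: [0.31, 1.546, -0.31]
contact_force: [0.3, 0.3, 0.9]
opening: 0.0116
```

Call:
carry_out --increments '[[[0,0,0],[-0.04,0,-0.1],0.14],[[0,0,0],[0,0,-0.05],0.14]]'

```text
t: 5.85
tool_pos: [0.4692, 0.011, 0.1857]
tool_rot: [0.31, 1.546, -0.31]
contact_force: [-5.6, -0.5, 8.9]
opening: 0.0119
```

Call:
carry_out --increments '[[[0,0,0],[-0.06,0.02,0.2],0.17],[[0,0,0],[0,0,0],0.17]]'

```text
t: 6.05
tool_pos: [0.4681, 0.0114, 0.1901]
tool_rot: [0.31, 1.545, -0.31]
contact_force: [-0.3, -0.2, -0.4]
opening: 0.0148
```

Run:
```python
from h import *
o=st()
c,im,d=shot('wrist','w4')
crop(im,220,240,420,400,4,'w4c')
togo([.4675,.0114,.190],frame(67.4),1)
```

```text
t 6.05 pos [0.4681 0.0114 0.1901] R [[0.003, 0.385, 0.923], [-0.001, 0.923, -0.385], [-1.0, 0.0, 0.003]] F [-0.3 -0.2 -0.4] T [0.   0.01 0.01] op 0.0148 q [-1.350e-01 -8.100e-02  2.133e+00 -1.000e-03  1.087e+00  2.610e-01]
total shift units [-0.02   0.002  0.014] turn units [0.01  0.027 0.007] | per row n= 1 [-0.02   0.002  0.014] [0.01  0.027 0.007]
```

View pics/w4c.png

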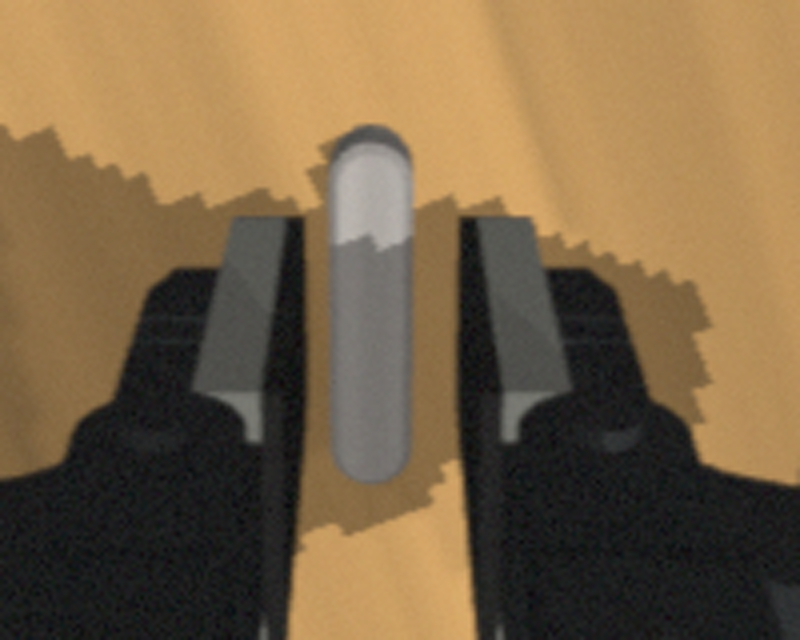

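Call:
carry_out --increments '[[[0,0,0],[0,0,0],0],[[0,0,0],[0,0,0],0],[[0,0,0],[0,0,0],0],[[0,0,0],[0,0,0],0]]' --squeeze 35

```text
t: 6.5
tool_pos: [0.4679, 0.0114, 0.1896]
tool_rot: [0.31, 1.546, -0.31]
contact_force: [-0.7, -0.9, 1.9]
opening: 0.0059
```

Call:
carry_out --increments '[[[0,0,0],[0,0,0.5],0],[[0,0,0],[0,0,1],0],[[0,0,0],[0,0,1],0],[[0,0,0.8],[0.1,-0.2,1],0],[[0,0,1],[0.3,-0.6,1],0]]'

```text
t: 7.0
tool_pos: [0.4729, -0.0038, 0.2795]
tool_rot: [0.162, 1.572, -0.164]
contact_force: [0.8, -0.4, -0.9]
opening: 0.0058
```

Run:
```python
from h import *
o=st()
c,im,d=shot('wrist','w5')
np.savez('w5.npz',im=im,d=d,**c)
togo([.528,-.095,.36],frame(97),7)
```

```text
t 7.0 pos [ 0.4729 -0.0038  0.2795] R [[-0.007, 0.206, 0.978], [-0.0, 0.979, -0.206], [-1.0, -0.002, -0.007]] F [ 0.8 -0.4 -0.9] T [ 0.04 -0.    0.02] op 0.0058 q [-1.650e-01 -2.070e-01  2.074e+00 -2.000e-03  1.281e+00  4.300e-02]
total shift units [ 2.641 -4.478  3.805] turn units [0.03  0.01  3.282] | per row n= 7 [ 0.377 -0.64   0.544] [0.004 0.001 0.469]
```

View pics/w5.png

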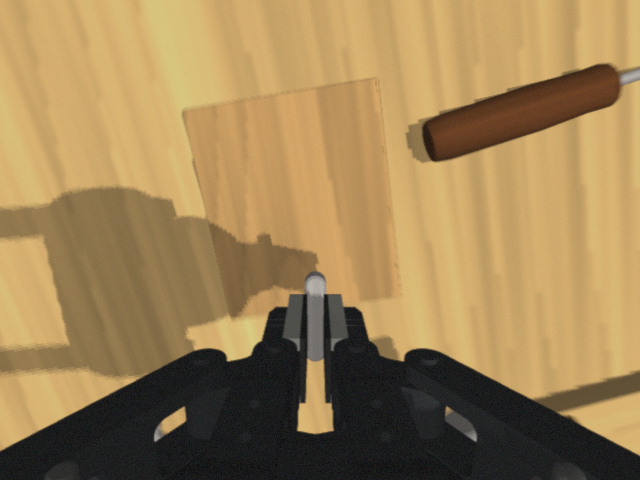

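Run:
```python
from h import *
z=np.load('w5.npz');im=z['im'];d=z['d'];c={k:z[k] for k in ['fx','fy','cx','cy','position','orientation']}
crop(im,250,250,380,370,6,'w5c')
o=get_obs();Rt=R.from_rotvec(o['tool_rot']).as_matrix()
P=(cloud(c,d)-o['tool_pos'])@Rt  # tool frame
for v in range(275,365,8): print(v,P[v,316].round(4),P[v,300].round(4),P[v,335].round(4))
```

```text
275 [ 0.1769  0.0187 -0.0036] [ 0.2727 -0.016  -0.0141] [ 0.2741 -0.0164  0.0078]
283 [ 0.1769  0.0155 -0.0036] [ 0.2731 -0.0215 -0.0141] [ 0.2728 -0.0213  0.0078]
291 [ 0.1761  0.0127 -0.0036] [ 0.274  -0.0272 -0.0142] [ 0.2732 -0.0268  0.0079]
299 [ 0.1759  0.0095 -0.0036] [ 0.1703  0.0119 -0.0093] [0.1699 0.0121 0.0032]
307 [ 0.1755  0.0064 -0.0036] [ 0.1631  0.0121 -0.009 ] [0.1636 0.0119 0.003 ]
315 [ 0.1759  0.003  -0.0036] [ 0.1564  0.0123 -0.0087] [0.1563 0.0124 0.0027]
323 [ 0.1752 -0.     -0.0036] [ 0.1504  0.0124 -0.0084] [0.1515 0.0119 0.0025]
331 [ 0.1774 -0.0045 -0.0036] [ 0.1463  0.0118 -0.0083] [0.1453 0.0124 0.0023]
339 [ 0.1766 -0.0075 -0.0036] [ 0.1419  0.0115 -0.0081] [0.1416 0.0118 0.0021]
347 [ 0.1758 -0.0105 -0.0036] [ 0.1418  0.009  -0.0081] [0.1345 0.0132 0.0018]
355 [ 0.1763 -0.0143 -0.0036] [ 0.1421  0.0062 -0.0081] [0.1304 0.0132 0.0016]
363 [ 0.2851 -0.0857 -0.0041] [ 0.1424  0.0033 -0.0082] [0.1264 0.0133 0.0015]
```

View pics/w5c.png

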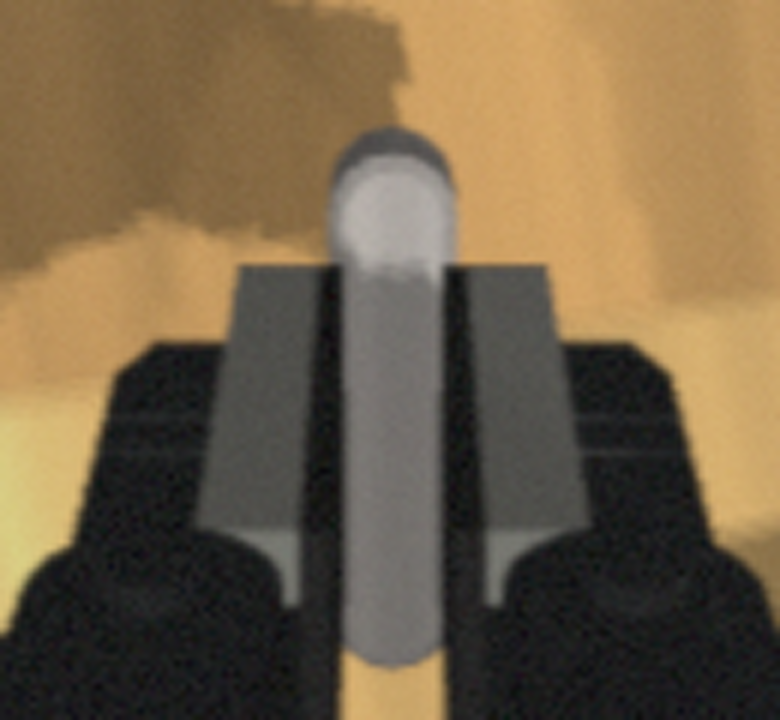

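Run:
```python
from h import *
togo([.531,-.135,.335],frame(97),7)
```

```text
total shift units [ 2.791 -6.478  2.555] turn units [0.03  0.01  3.282] | per row n= 7 [ 0.399 -0.925  0.365] [0.004 0.001 0.469]
```

Call:
carry_out --increments '[[[0,0,0.46],[0.2,-0.4,0.7],0],[[0,0,0.46],[0.4,-0.9,0.6],0],[[0,0,0.46],[0.4,-0.9,0.4],0],[[0,0,0.46],[0.4,-0.9,0.3],0],[[0,0,0.46],[0.4,-0.9,0.2],0],[[0,0,0.46],[0.4,-0.9,0.1],0],[[0,0,0.46],[0.4,-0.9,0.1],0],[[0,0,0],[0,0,0],0]]'

```text
t: 7.85
tool_pos: [0.5279, -0.1247, 0.3348]
tool_rot: [-0.092, 1.564, 0.088]
contact_force: [-0.7, -0.6, 0.1]
opening: 0.0058
```

Run:
```python
from h import *
o=st()
c,im,d=shot('wrist','w6')
np.savez('w6.npz',im=im,d=d,**c)
```

```text
t 7.85 pos [ 0.5279 -0.1247  0.3348] R [[0.005, -0.114, 0.993], [-0.002, 0.993, 0.114], [-1.0, -0.003, 0.005]] F [-0.7 -0.6  0.1] T [-0.   -0.01  0.02] op 0.0058 q [-0.369 -0.093  1.875 -0.     1.354 -0.483]
```

View pics/w6.png

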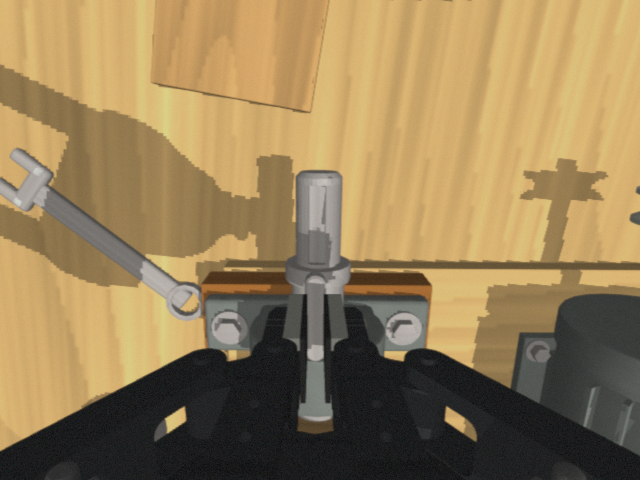

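Run:
```python
from h import *
z=np.load('w6.npz');im=z['im'];d=z['d'];c={k:z[k] for k in ['fx','fy','cx','cy','position','orientation']}
crop(im,275,160,365,280,6,'w6c')
P=cloud(c,d)
from scipy.optimize import least_squares
S=P[180:255,290:350].reshape(-1,3);S=S[(S[:,2]>.08)&(S[:,2]<.11)]
def f(p):
    a=np.array([p[2],1,0]);a/=np.linalg.norm(a);q=S-np.array([p[0],-.1,p[1]]);q=q-np.outer(q@a,a);return np.linalg.norm(q,axis=1)-.0125
s=least_squares(f,[.528,.088,0],loss='soft_l1',f_scale=.0004);print(s.x,np.degrees(np.arctan(s.x[2])),len(S))
p=s.x;a=np.array([p[2],1,0]);a/=np.linalg.norm(a);b=np.array([a[1],-a[0],0])
q=S-np.array([p[0],-.1,p[1]]); t=q@a;l=q@b;h=q[:,2]
print('t range',t.min(),t.max())
for l0 in np.arange(-.012,.0121,.001):
    m=abs(l-l0)<.0005; mm=m&(t>-.012)&(t<.014)
    print(round(l0,3),m.sum(),'h',(h[mm].mean()*1e3).round(2),'circ',(np.sqrt(max(0,.0125**2-l0**2))*1e3).round(2))
# edges by image gradient: rows -> col edges
g=cv2.cvtColor(im,cv2.COLOR_BGR2GRAY)
print(g[200,290:350]); print(g[240,290:350])
```

```text
[ 0.52790395  0.08590597 -0.1134099 ] -6.470263287299148 3420
t range -0.0217179008121992 0.020082994484593254
-0.012 99 h 4.9 circ 3.5
-0.011 146 h 7.02 circ 5.94
-0.01 149 h 8.73 circ 7.5
-0.009 144 h 9.98 circ 8.67
-0.008 132 h 10.62 circ 9.6
-0.007 121 h 11.2 circ 10.36
-0.006 131 h 11.87 circ 10.97
-0.005 145 h 9.7 circ 11.46
-0.004 150 h 9.07 circ 11.84
-0.003 148 h 9.2 circ 12.13
-0.002 150 h 9.22 circ 12.34
-0.001 150 h 9.41 circ 12.46
0.0 150 h 9.47 circ 12.5
0.001 146 h 9.44 circ 12.46
0.002 135 h 9.67 circ 12.34
0.003 155 h 10.42 circ 12.13
0.004 139 h 12.62 circ 11.84
0.005 137 h 12.27 circ 11.46
0.006 139 h 11.72 circ 10.97
0.007 142 h 11.14 circ 10.36
0.008 138 h 10.34 circ 9.6
0.009 128 h 9.3 circ 8.67
0.01 126 h 8.18 circ 7.5
0.011 130 h 6.61 circ 5.94
0.012 67 h 4.0 circ 3.5
[119 122 126 125 157 150 104  95 102 112 119 124 133 136 136 140 141 143
 140 158 179 180 177 178 175 171 171 170 168 171 174 175 173 167 142 133
 153 164 167 164 160 161 159 156 151 154 145 141 133 131 119 135 168 185
 188 187 189 189 193 193]
[125 126 128 126 124 120 103  88  92  98  99 101 102 101 102 104 105 103
 101 110 118 119 118 117 114 115 115 113 113 114 114 116 115 115 114 110
 107 107 105 124 135 142 146 149 149 145 139 136 126 125 140 175 189 190
 193 189 190 188 189 187]
```

View pics/w6c.png

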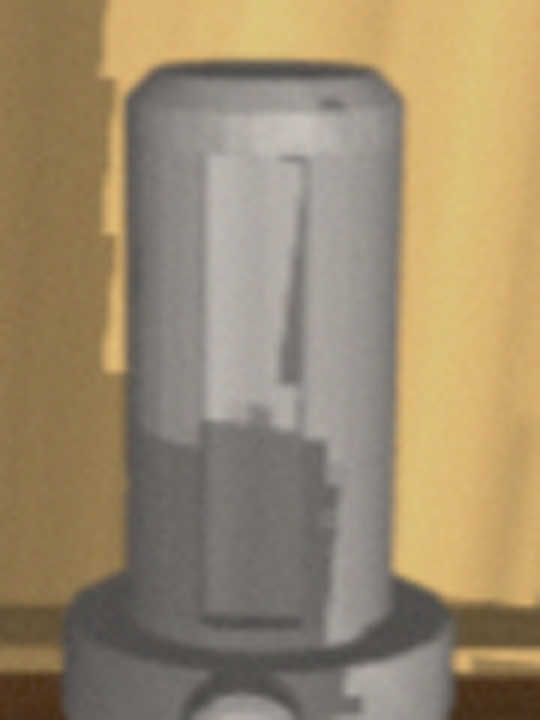

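```bash
cat >> h.py <<'E'
Rtc=np.array([[-0.001,-0.27,0.963],[0.002,-0.963,-0.27],[1,0.001,0.002]]); ptc=np.array([.032,.06827,.00008])
def toolpose(c):
    Rc=R.from_rotvec(c['orientation']).as_matrix(); Rt=Rc@Rtc.T; U,_,V=np.linalg.svd(Rt); Rt=U@V
    return Rt,np.array(c['position'])-Rt@ptc
E
python3 - <<'E'
from h import *
from scipy.optimize import least_squares
z=np.load('w6.npz');im=z['im'];d=z['d'];c={k:z[k] for k in ['fx','fy','cx','cy','position','orientation']}
crop(im,275,265,355,375,6,'w6k')
Rt,pt=toolpose(c);print('tool',pt,Rt.round(3).tolist())
P=cloud(c,d)
g=cv2.cvtColor(im,cv2.COLOR_BGR2GRAY)
for r in (284,290,300,320,340,350): print(r,g[r,300:332])
k=P[300:345,312:320].reshape(-1,3); kt=(k-pt)@Rt; print('key in tool x',np.median(kt[:,0]),kt[:,0].std())
S=P[182:250,290:350].reshape(-1,3);S=S[(S[:,2]>.08)&(S[:,2]<.11)]
def f(p,S):
    a=np.array([p[2],1,0]);a/=np.linalg.norm(a);q=S-np.array([p[0],-.1,p[1]]);q=q-np.outer(q@a,a);return np.linalg.norm(q,axis=1)-.0125
p=np.array([.5279,.0868,-.113])
for i in range(6):
    e=f(p,S); T=S[abs(e)<.0011] if i else S[abs(S[:,0]-.527)>.007]
    s=least_squares(f,p,args=(T,)); p=s.x
print(p,np.degrees(np.arctan(p[2])),len(T),s.fun.std())
a=np.array([p[2],1,0]);a/=np.linalg.norm(a);b=np.array([a[1],-a[0],0])
q=S-np.array([p[0],-.1,p[1]]); t=q@a;l=q@b;h=q[:,2]; rad=np.hypot(l,h); ang=np.degrees(np.arctan2(l,h))
for A in range(-60,61,4):
    m=(abs(ang-A)<2)&(t>-.015)&(t<.014); print(A,(rad[m].mean()*1e3).round(2),end='; ')
m=(l>-.0045)&(l<.0025)&(t>-.015)&(t<.014);print('\nfloor slope deg',np.degrees(np.arctan(np.polyfit(l[m],h[m],1))), 'dist', )
E
```

```text
tool [ 0.52762691 -0.12457282  0.33491306] [[0.004, -0.114, 0.993], [-0.004, 0.993, 0.114], [-1.0, -0.005, 0.004]]
284 [112 109 108 130 126 109 108 116 119 120 121 119 118 118 117 118 118 120
 121 125 126 126 126 122 133 158 171 176 178 175 173 171]
290 [139 145 145 148 133 112 107 117 122 121 123 120 118 117 116 116 116 115
 115 117 116 119 119 114 103 124 161 174 176 174 172 168]
300 [ 82  80  63  32  22  19  39  91 117 121 122 122 119 117 115 116 119 114
 113 117 116 116 116  88  39  24  29  38  67  79  82  79]
320 [ 72  51  27  23  27  22  32  77 109 119 121 119 118 116 114 117 115 116
 116 114 120 114 103  72  32  24  24  26  28  44  71  79]
340 [ 57  40  42  36  33  23  38  75 109 119 120 121 121 118 116 114 115 116
 115 118 116 118 104  71  33  30  34  36  38  37  57  96]
350 [ 53  39  40  38  32  22  47 113 163 179 184 181 178 175 174 172 174 172
 175 174 177 175 156 107  40  31  40  40  37  40  55  84]
key in tool x 0.1718712597050301 0.007385840074703889
[ 0.52771474  0.08679877 -0.10654724] -6.0817624102218595 1947 0.00041737731493197234
-60 12.47; -56 12.55; -52 12.49; -48 12.57; -44 12.43; -40 12.55; -36 12.26; -32 11.21; -28 10.98; -24 9.42; -20 8.85; -16 8.65; -12 8.6; -8 8.65; -4 8.57; 0 8.61; 4 8.74; 8 8.62; 12 8.85; 16 10.5; 20 11.04; 24 12.01; 28 12.46; 32 12.61; 36 12.42; 40 12.44; 44 12.46; 48 12.46; 52 12.48; 56 12.47; 60 12.55; 
floor slope deg [4.7252573 0.4885949] dist
```

View pics/w6k.png

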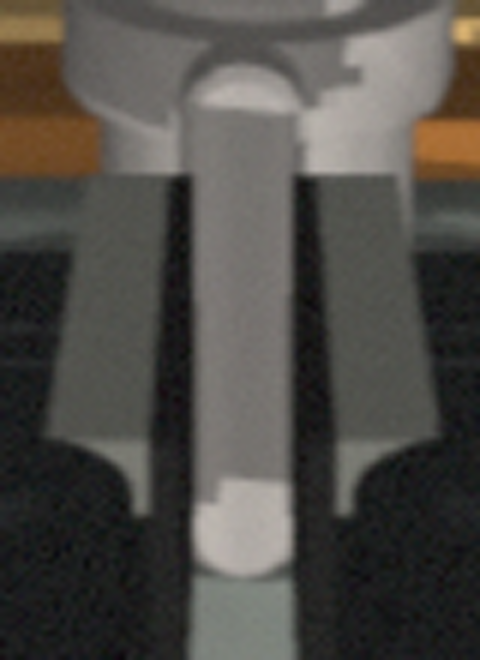

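Run:
```python
from h import *
z=np.load('w6.npz');c={k:z[k] for k in ['fx','fy','cx','cy','position','orientation']}
Rt,pt=toolpose(c)
Rc=R.from_rotvec(c['orientation']).as_matrix()
def plane(px,L):
    r=Rt.T@(Rc@np.array([(px[0]-c['cx'])/c['fx'],(px[1]-c['cy'])/c['fy'],1])); return ptc+r*(L-ptc[0])/r[0]
print('key ends tool',plane((315.6,275.7),.1706),plane((315.6,361),.1706))
for n,px,h in [('slot far surf',(318.3,186),.088-.0012+.0124),('slot near floor',(317.2,263),.0868+.0086),('slot near surf',(317.2,265.3),.0868+.0122),('end face',(319.5,171),.0868+.01)]:
    w=ray(c,px,h); print(n,w, 'rel tool',(w-pt)@Rt)
```

```text
key ends tool [0.1706     0.01797467 0.00058084] [ 0.1706     -0.01722673  0.00065727]
slot far surf [ 0.52579899 -0.08317527  0.0992    ] rel tool [0.23553109 0.04240936 0.00207309]
slot near floor [ 0.53022812 -0.12510055  0.0954    ] rel tool [0.23952171 0.00027021 0.00168155]
slot near surf [ 0.53020287 -0.12519858  0.099     ] rel tool [2.35922071e-01 1.59300335e-04 1.65795875e-03]
end face [ 0.52557701 -0.07590782  0.0968    ] rel tool [0.23790018 0.04966561 0.00267242]
```

```bash
cat >> h.py <<'E'
A=np.array([.5278,-.1042,.088]); YA=96.1; LEAN=-4.7
def keytgt(dn,n=8,lat=0,lon=0):
    """dn: key underside distance from axis"""
    F=frame(YA,LEAN); pos=A-F[:,0]*(dn+.007+.1706)+F[:,2]*lat+F[:,1]*lon
    print('tcp target',pos.round(4)); togo(pos,F,n)
E
python3 - <<'E'
from h import *
st(); keytgt(.020)
E
```

```text
t 7.9 pos [ 0.5275 -0.1238  0.3344] R [[0.004, -0.114, 0.993], [-0.001, 0.993, 0.114], [-1.0, -0.002, 0.004]] F [-0.6  0.4 -0.6] T [ 0.04  0.06 -0.03] op 0.0057 q [-0.368 -0.093  1.877  0.     1.354 -0.482]
tcp target [ 0.5117 -0.1059  0.2849]
total shift units [-0.788  0.894 -2.471] turn units [ 0.103 -0.775 -0.078] | per row n= 8 [-0.098  0.112 -0.309] [ 0.013 -0.097 -0.01 ]
```

Call:
carry_out --increments '[[[0.02,-0.13,-0.01],[-0.13,0.15,-0.4],0],[[0.02,-0.13,-0.01],[-0.13,0.15,-0.4],0],[[0.02,-0.13,-0.01],[-0.13,0.15,-0.4],0],[[0.02,-0.13,-0.01],[-0.13,0.15,-0.4],0],[[0.02,-0.13,-0.01],[-0.13,0.15,-0.4],0],[[0.02,-0.13,-0.01],[-0.13,0.14,-0.4],0],[[0,0,0],[0,0,0],0]]'

```text
t: 8.6
tool_pos: [0.5078, -0.1005, 0.2788]
tool_rot: [-0.075, 1.485, 0.091]
contact_force: [0.7, -0.4, 0.6]
opening: 0.006
```

Run:
```python
from h import *
st(); keytgt(.020,2)
c,im,d=shot('wrist','w7')
np.savez('w7.npz',im=im,d=d,**c)
```

```text
t 8.6 pos [ 0.5078 -0.1005  0.2788] R [[0.083, -0.107, 0.991], [0.015, 0.994, 0.106], [-0.996, 0.006, 0.084]] F [ 0.7 -0.4  0.6] T [0.05 0.07 0.02] op 0.006 q [-0.348 -0.112  1.993  0.046  1.188 -0.471]
tcp target [ 0.5117 -0.1059  0.2849]
total shift units [ 0.195 -0.27   0.305] turn units [-0.062  0.018 -0.007] | per row n= 2 [ 0.098 -0.135  0.152] [-0.031  0.009 -0.004]
```

View pics/w7.png

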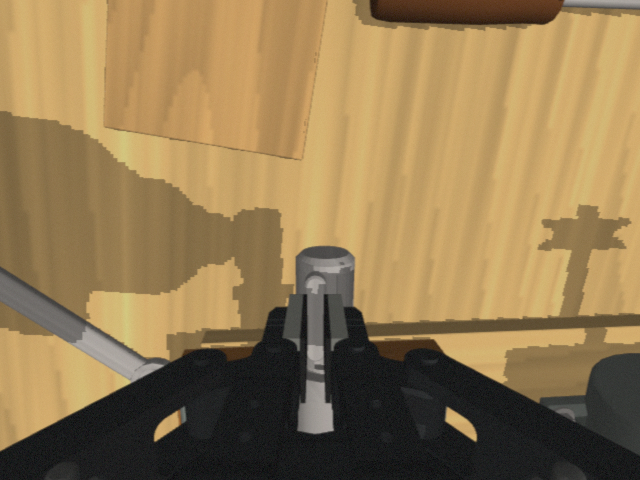

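Call:
carry_out --increments '[[[-0.06,0.02,0],[0.18,-0.25,0.1],0],[[0,0,0],[0,0,0],0]]'

```text
t: 8.85
tool_pos: [0.5125, -0.1063, 0.2826]
tool_rot: [-0.081, 1.485, 0.085]
contact_force: [0.0, 0.0, 0.5]
opening: 0.0056
```

Run:
```python
from h import *
st(); keytgt(.014,1)
c,im,d=shot('wrist','w8')
np.savez('w8.npz',im=im,d=d,**c)
crop(im,270,230,370,350,6,'w8c')
```

```text
t 8.85 pos [ 0.5125 -0.1063  0.2826] R [[0.084, -0.107, 0.991], [0.007, 0.994, 0.107], [-0.996, -0.002, 0.084]] F [0.  0.  0.5] T [-0.    0.04  0.  ] op 0.0056 q [-0.354 -0.103  1.978  0.038  1.191 -0.474]
tcp target [ 0.5122 -0.1059  0.279 ]
total shift units [-0.015  0.023 -0.183] turn units [ 0.016  0.022 -0.007] | per row n= 1 [-0.015  0.023 -0.183] [ 0.016  0.022 -0.007]
```

View pics/w8c.png

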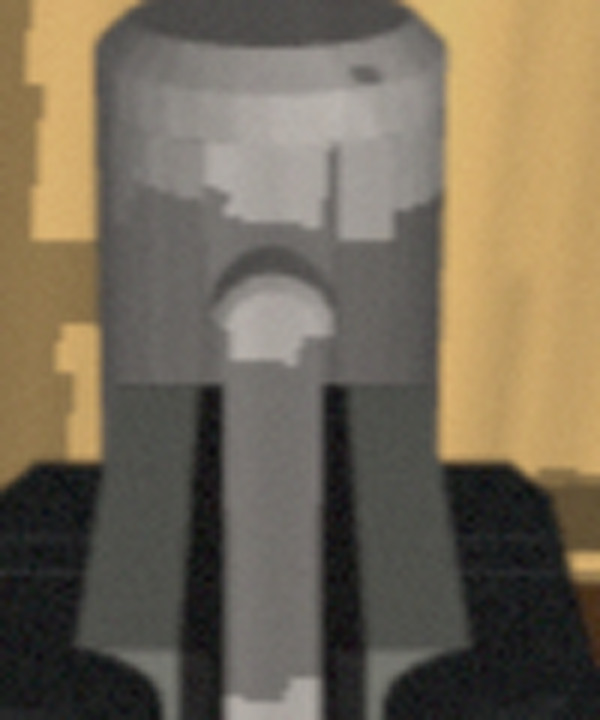

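Call:
carry_out --increments '[[[0,0,0],[0,0,-0.12],0],[[0,0,0],[0.01,0,-0.1],0],[[0,0,0],[0.01,0,-0.05],0],[[0,0,0],[0,0,0],0]]'

```text
t: 9.3
tool_pos: [0.5135, -0.1068, 0.2777]
tool_rot: [-0.081, 1.484, 0.085]
contact_force: [0.7, 0.4, 0.3]
opening: 0.0058
```

Run:
```python
from h import *
st(); keytgt(.0125,1)
```

```text
t 9.3 pos [ 0.5135 -0.1068  0.2777] R [[0.085, -0.106, 0.991], [0.007, 0.994, 0.106], [-0.996, -0.002, 0.085]] F [0.7 0.4 0.3] T [ 0.02  0.   -0.09] op 0.0058 q [-0.354 -0.095  1.979  0.039  1.18  -0.474]
tcp target [ 0.5123 -0.1059  0.2775]
total shift units [-0.057  0.046 -0.01 ] turn units [ 0.017  0.035 -0.   ] | per row n= 1 [-0.057  0.046 -0.01 ] [ 0.017  0.035 -0.   ]
```

Call:
carry_out --increments '[[[0.02,0.03,0],[-0.06,0.04,-0.05],0],[[0,0,0],[-0.01,0,-0.08],0],[[0,0,0],[0,0,0],0]]'

```text
t: 9.6
tool_pos: [0.5123, -0.1059, 0.2754]
tool_rot: [-0.079, 1.485, 0.086]
contact_force: [-0.1, 0.1, -0.4]
opening: 0.0059
```

Run:
```python
from h import *
st(); keytgt(.0085,1)
c,im,d=shot('wrist','w9')
np.savez('w9.npz',im=im,d=d,**c)
crop(im,270,230,370,350,6,'w9c')
```

```text
t 9.6 pos [ 0.5123 -0.1059  0.2754] R [[0.084, -0.106, 0.991], [0.009, 0.994, 0.106], [-0.996, -0.0, 0.084]] F [-0.1  0.1 -0.4] T [ 0.01 -0.09 -0.04] op 0.0059 q [-0.354 -0.094  1.983  0.04   1.178 -0.474]
tcp target [ 0.5126 -0.1058  0.2735]
total shift units [ 0.016  0.004 -0.096] turn units [-0.002  0.021  0.   ] | per row n= 1 [ 0.016  0.004 -0.096] [-0.002  0.021  0.   ]
```

View pics/w9c.png

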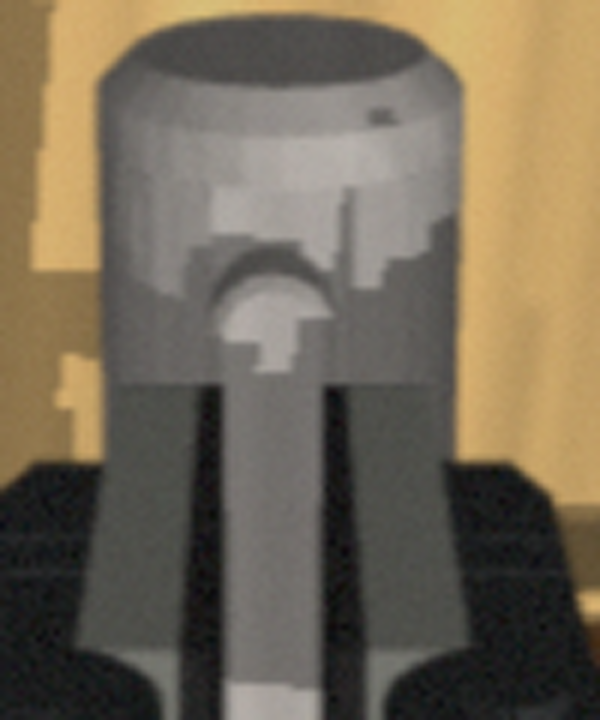

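Call:
carry_out --increments '[[[0,0.02,0],[0.03,0,-0.08],0],[[0,0,0],[0.01,0,-0.05],0],[[0,0,0],[0,0,0],0]]'

```text
t: 9.95
tool_pos: [0.5132, -0.1059, 0.2735]
tool_rot: [-0.079, 1.488, 0.087]
contact_force: [1.1, 0.1, -0.4]
opening: 0.0062
```

Run:
```python
from h import *
st(); keytgt(.0085,1)
```

```text
t 9.95 pos [ 0.5132 -0.1059  0.2735] R [[0.08, -0.107, 0.991], [0.009, 0.994, 0.106], [-0.997, 0.0, 0.081]] F [ 1.1  0.1 -0.4] T [ 0.02  0.06 -0.  ] op 0.0062 q [-0.353 -0.089  1.981  0.039  1.177 -0.473]
tcp target [ 0.5126 -0.1058  0.2735]
total shift units [-0.027  0.004 -0.001] turn units [-0.002 -0.012 -0.003] | per row n= 1 [-0.027  0.004 -0.001] [-0.002 -0.012 -0.003]
```

Call:
carry_out --increments '[[[0,0,0],[0,0,-0.08],0],[[0,0,0],[0,0,-0.04],0]]'

```text
t: 10.15
tool_pos: [0.5135, -0.106, 0.2734]
tool_rot: [-0.079, 1.49, 0.087]
contact_force: [-3.8, 0.8, 5.7]
opening: 0.006
```

Run:
```python
from h import *
st(); keytgt(.0085,1)
c,im,d=shot('wrist','w10')
crop(im,270,230,370,350,6,'w10c')
```

```text
t 10.15 pos [ 0.5135 -0.106   0.2734] R [[0.079, -0.107, 0.991], [0.009, 0.994, 0.106], [-0.997, 0.001, 0.08]] F [-3.8  0.8  5.7] T [ 0.13  0.5  -0.06] op 0.006 q [-0.353 -0.088  1.98   0.039  1.178 -0.474]
tcp target [ 0.5126 -0.1058  0.2735]
total shift units [-0.042  0.008  0.002] turn units [-0.005 -0.024 -0.006] | per row n= 1 [-0.042  0.008  0.002] [-0.005 -0.024 -0.006]
```

View pics/w10c.png

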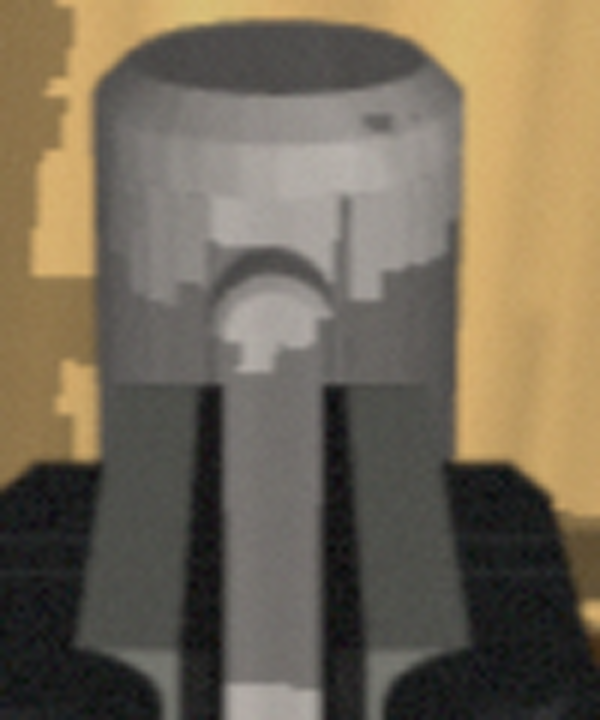

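Call:
carry_out --increments '[[[0,0,0],[-0.03,0,0],0.2],[[0,0,0],[0,0,0],0.2],[[0,0,0],[0,0,0.05],0.2],[[0,0,0],[-0.03,0,0.4],0.2],[[0,0,0],[-0.08,0,0.9],0.2],[[0,0,0],[-0.08,-0.3,0.8],0.2],[[0,0,0],[0,-0.2,0],0.2]]'

```text
t: 10.9
tool_pos: [0.5082, -0.1157, 0.317]
tool_rot: [-0.079, 1.492, 0.088]
contact_force: [-0.5, 0.2, 0.1]
opening: 0.0172
```

Run:
```python
from h import *
st()
c,im,d=shot('wrist','w11')
np.savez('w11.npz',im=im,d=d,**c)
```

```text
t 10.9 pos [ 0.5082 -0.1157  0.317 ] R [[0.077, -0.108, 0.991], [0.01, 0.994, 0.107], [-0.997, 0.002, 0.077]] F [-0.5  0.2  0.1] T [-0.04  0.05  0.01] op 0.0172 q [-0.374 -0.146  1.955  0.039  1.265 -0.493]
```

View pics/w11.png

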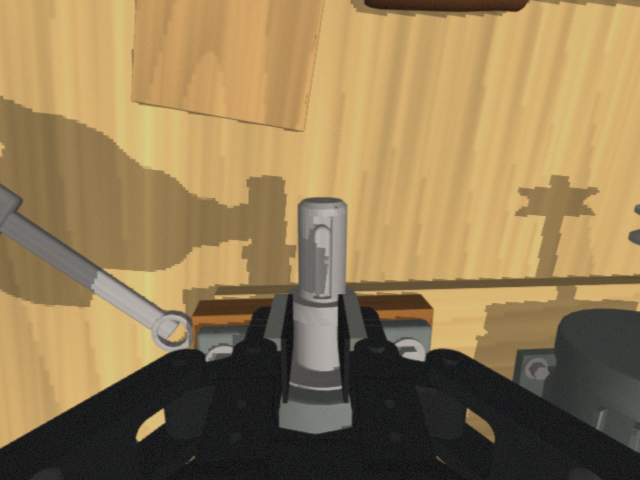

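```bash
cat > an.py <<'E'
from h import *
import sys
from scipy.optimize import least_squares
fn,r0,r1,c0,c1=sys.argv[1],*map(int,sys.argv[2:6])
z=np.load(fn);im=z['im'];d=z['d'];c={k:z[k] for k in ['fx','fy','cx','cy','position','orientation']}
P=cloud(c,d); S=P[r0:r1,c0:c1].reshape(-1,3);S=S[(S[:,2]>.08)&(S[:,2]<.115)]
def f(p,S):
    a=np.array([p[2],1,0]);a/=np.linalg.norm(a);q=S-np.array([p[0],-.1,p[1]]);q=q-np.outer(q@a,a);return np.linalg.norm(q,axis=1)-.0125
p=np.array([.5279,.0868,-.107])
for i in range(6):
    e=f(p,S); T=S[abs(e)<.0011] if i else S[abs(S[:,0]-.527)>.007]
    s=least_squares(f,p,args=(T,)); p=s.x
print(p,np.degrees(np.arctan(p[2])),len(T),s.fun.std())
a=np.array([p[2],1,0]);a/=np.linalg.norm(a);b=np.array([a[1],-a[0],0])
q=S-np.array([p[0],-.1,p[1]]); t=q@a;l=q@b;h=q[:,2]; rad=np.hypot(l,h); ang=np.degrees(np.arctan2(l,h))
for A_ in range(-60,61,4):
    m=(abs(ang-A_)<2)&(t>-.010)&(t<.010); print(A_,(rad[m].mean()*1e3).round(2) if m.any() else None,end='; ')
m=(rad>.0138)&(t<.02); 
print('\nkey pts',m.sum(),'l mean',l[m].mean(),'h',h[m].mean(),'t range',np.percentile(t[m],[1,99]),'ang',np.degrees(np.arctan2(l[m].mean(),h[m].mean())),'slope',np.degrees(np.arctan(np.polyfit(l[m],h[m],1)[0])) if m.sum()>10 else 0)
E
python3 an.py w11.npz 208 288 290 355
python3 - <<'E'
from h import *
im=np.load('w11.npz')['im']; crop(im,280,190,365,305,6,'w11c')
E
```

```text
[ 0.5277527  0.0867971 -0.1075661] -6.139477060705665 2500 0.0004067985206147048
-60 12.42; -56 12.52; -52 12.49; -48 12.49; -44 12.53; -40 12.45; -36 12.33; -32 12.32; -28 12.48; -24 13.81; -20 15.6; -16 15.92; -12 15.64; -8 15.67; -4 15.58; 0 15.63; 4 15.75; 8 15.29; 12 None; 16 12.69; 20 11.47; 24 11.77; 28 12.31; 32 12.53; 36 12.51; 40 12.37; 44 12.53; 48 12.36; 52 12.46; 56 12.55; 60 12.45; 
key pts 1033 l mean -0.001661708794047225 h 0.015295595261570667 t range [-0.0175649   0.01255873] ang -6.200279172738281 slope 0.3138592374837946
```

View pics/w11c.png

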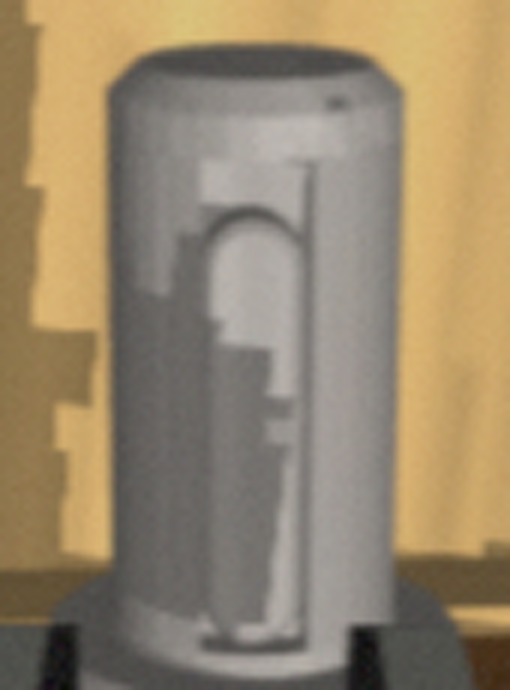

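```bash
cat >> an.py <<'E'
lc=l[m].mean(); print('lc',lc)
m2=(abs(l-lc)<.0025)&(t>-.012)&(t<.009)&(rad>.0138)
A_=np.c_[l[m2],t[m2],np.ones(m2.sum())]; k=np.linalg.lstsq(A_,h[m2],rcond=None)[0]; print('tilt lateral deg',np.degrees(np.arctan(k[0])),'length tilt deg',np.degrees(np.arctan(k[1])),'h at centre',k[2]+k[0]*lc,m2.sum())
for l0 in np.arange(-.006,.0045,.001):
    mm=(abs(l-l0)<.0005)&(t>-.01)&(t<.009); print(round(l0,4),mm.sum(),(np.median(h[mm])*1e3).round(2),end='; ')
m3=(l>.004)&(l<.009); print()
E
python3 an.py w11.npz 208 288 290 355 | tail -2
```

```text
tilt lateral deg 4.851771574228975 length tilt deg -0.3418105361194307 h at centre 0.015460504195688484 448
-0.006 90 11.1; -0.005 99 14.8; -0.004 77 15.38; -0.003 76 15.35; -0.002 76 15.58; -0.001 77 15.51; 0.0 78 15.56; 0.001 80 15.74; 0.002 71 15.33; 0.003 32 8.92; 0.004 99 11.54;
```

Run:
```python
from h import *
togo([.53,.19,.36],frame(6),16)
o=get_obs(); Rt=R.from_rotvec(o['tool_rot']).as_matrix()
# staged: untilt first then yaw
F=frame(96.5); print((R.from_matrix(F@Rt.T).as_rotvec()/.1).round(3))
```

```text
total shift units [ 1.103 15.299  2.212] turn units [  0.51    0.671 -15.726] | per row n= 16 [0.069 0.956 0.138] [ 0.032  0.042 -0.983]
[-0.106  0.751  0.061]
```

Call:
carry_out --increments '[[[-0.03,0.2,0],[0.07,0.2,0.8],0.6],[[-0.03,0.2,-0.3],[0.07,0.9,0.6],0.6],[[-0.03,0.2,-0.9],[0.07,0.9,0.4],0.6],[[0,0.15,-0.95],[0.07,0.9,0.2],0.6],[[0,0,-0.95],[0.07,0.9,0],0.6],[[0,0,-0.95],[0.07,0.9,0],0.6],[[0,0,-0.95],[0.07,0.9,0],0.6],[[0,0,-0.95],[0.07,0.9,0],0.6]]'

```text
t: 11.75
tool_pos: [0.5176, 0.0168, 0.3494]
tool_rot: [0.408, 1.545, -0.406]
contact_force: [0.5, 0.4, 0.2]
opening: 0.0515
```

Call:
carry_out --increments '[[[0,0,-0.95],[0.07,0.9,0],0.6],[[0,0,-0.95],[0.07,0.9,0],0.6],[[0,0,-0.95],[0.07,0.9,0],0.6],[[0,0,-0.95],[0.07,0.9,0],0.6],[[0,0,-0.95],[0.07,0.9,0],0.6],[[0,0,-0.95],[0.07,0.9,0],0.6],[[0,0,-0.95],[0.07,0.9,0],0.6],[[0,0,-0.95],[0.07,0.9,0],0.6]]'

```text
t: 12.55
tool_pos: [0.527, 0.1671, 0.3395]
tool_rot: [1.021, 1.345, -1.018]
contact_force: [-0.6, 0.1, -0.0]
opening: 0.0511
```

Run:
```python
from h import *
st()
togo([.53,.20,.36],frame(6),4)
```

```text
t 12.55 pos [0.527  0.1671 0.3395] R [[-0.017, 0.966, 0.256], [0.016, 0.256, -0.966], [-1.0, -0.013, -0.02]] F [-0.6  0.1 -0. ] T [-0.04  0.05  0.  ] op 0.0511 q [ 0.169 -0.067  1.843  0.019  1.38   1.477]
total shift units [0.152 1.643 1.023] turn units [-0.173 -0.159 -1.545] | per row n= 4 [0.038 0.411 0.256] [-0.043 -0.04  -0.386]
```

Call:
carry_out --increments '[[[-0.05,-0.04,-0.4],[0,0.4,0.35],0.6],[[-0.05,-0.04,-0.4],[0,0.4,0.3],0.6],[[-0.05,-0.04,-0.4],[0,0.4,0.2],0.6],[[0,0,0],[0,0,0],0.6]]'

```text
t: 12.95
tool_pos: [0.5259, 0.1942, 0.3514]
tool_rot: [1.105, 1.281, -1.116]
contact_force: [0.5, 0.6, 0.2]
opening: 0.0516
```

Run:
```python
from h import *
st()
c,im,d=shot('wrist','w12')
np.savez('w12.npz',im=im,d=d,**c)
```

```text
t 12.95 pos [0.5259 0.1942 0.3514] R [[-0.012, 0.991, 0.135], [0.001, 0.135, -0.991], [-1.0, -0.012, -0.003]] F [0.5 0.6 0.2] T [ 0.01 -0.01  0.05] op 0.0516 q [ 0.22  -0.059  1.815  0.004  1.397  1.655]
```

View pics/w12.png

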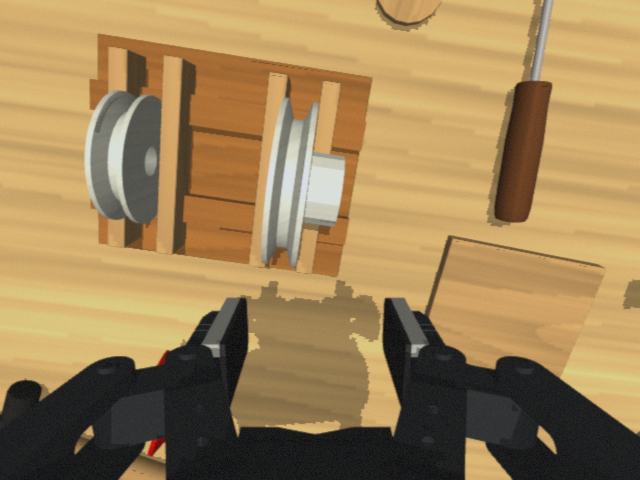

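Run:
```python
from h import *
from scipy.optimize import least_squares
z=np.load('w12.npz');im=z['im'];d=z['d'];c={k:z[k] for k in ['fx','fy','cx','cy','position','orientation']}
P=cloud(c,d); S=P[80:275,245:360].reshape(-1,3); S=S[(S[:,2]>.055)&(S[:,2]<.13)]
print(len(S),S[:,2].max(),np.percentile(S[:,2],99))
B=P[155:222,308:346].reshape(-1,3);B=B[(B[:,2]>.075)&(B[:,2]<.1)]; print('boss',len(B),B[:,2].max())
# boss cylinder fit
def f(p):
    a=np.array([p[2],1,0]);a/=np.linalg.norm(a);q=B-np.array([p[0],.19,p[1]]);q=q-np.outer(q@a,a);return np.linalg.norm(q,axis=1)-.022
s=least_squares(f,[.55,.07,-.1],loss='soft_l1',f_scale=.0005);p=s.x;print('boss fit',p,np.degrees(np.arctan(p[2])),np.std(s.fun))
a=np.array([p[2],1,0]);a/=np.linalg.norm(a);b=np.array([a[1],-a[0],0])
q=S-np.array([p[0],.19,p[1]]);t=q@a;l=q@b;h=q[:,2];r=np.hypot(l,h)
m=(r>.046); print('rim pts',m.sum(),'t',np.percentile(t[m],[1,5,50,95,99]),'r max',np.percentile(r,[98,99.5]))
hist,e=np.histogram(t[m],bins=30);print(hist,e.round(4))
tb=(B-np.array([p[0],.19,p[1]]))@a;print('boss t',np.percentile(tb,[1,99]))
# rim circle fit on flange: planes edges; rim points xz fit
C=np.c_[l[m],h[m]]
g=least_squares(lambda u:np.hypot(C[:,0]-u[0],C[:,1]-u[1])-.0495,[0,0],loss='soft_l1',f_scale=.001);print('rim centre offset',g.x)
# fit plane orientation from front-most rim points per l bin
for l0 in np.arange(-.04,.041,.01):
    mm=m&(abs(l-l0)<.005); 
    if mm.sum()>5: print(round(l0,3),mm.sum(),np.percentile(t[mm],[3,97]).round(4))
```

```text
8315 0.12137481259349289 0.12001699727818141
boss 2131 0.09304091308356169
boss fit [0.55724592 0.06903382 0.008504  ] 0.487231757147496 0.0006093944726177879
rim pts 3082 t [0.01425069 0.01465943 0.02980506 0.03371677 0.03408635] r max [0.05133705 0.05182264]
[193 222 219 220 210 196 169  17   0   0   0   0   0   0   0   0   0   0
   0   0   0   2  48 227 289 245 223 223 218 161] [0.0141 0.0148 0.0155 0.0161 0.0168 0.0175 0.0182 0.0188 0.0195 0.0202
 0.0209 0.0215 0.0222 0.0229 0.0236 0.0242 0.0249 0.0256 0.0263 0.0269
 0.0276 0.0283 0.029  0.0296 0.0303 0.031  0.0317 0.0323 0.033  0.0337
 0.0344]
boss t [-0.00536119  0.01370433]
rim centre offset [1.55250699e-05 6.84667047e-04]
-0.04 136 [0.0147 0.0341]
-0.03 237 [0.0146 0.0339]
-0.02 291 [0.0145 0.0339]
-0.01 343 [0.0145 0.0338]
0.0 383 [0.0144 0.0338]
0.01 400 [0.0144 0.0338]
0.02 408 [0.0144 0.0339]
0.03 399 [0.0145 0.0339]
0.04 356 [0.0146 0.034 ]
```

Run:
```python
from h import *
togo([.5574,.2148,.30],frame(-.5),4)
```

```text
total shift units [ 1.584  1.053 -2.546] turn units [-0.02  -0.126 -1.446] | per row n= 4 [ 0.396  0.263 -0.636] [-0.005 -0.032 -0.362]
```

Call:
carry_out --increments '[[[0,-0.04,-0.4],[0.45,0.3,-0.1],0.5],[[0,-0.04,-0.4],[0.45,0.3,-0.3],0.5],[[0,-0.04,-0.4],[0.4,0.25,-0.5],0.5],[[0,0,0],[0,0,-0.5],0.5],[[0,0,0],[0,0,-0.2],0.5],[[0,0,0],[0,0,0],0.5]]'

```text
t: 13.6
tool_pos: [0.5513, 0.2086, 0.3128]
tool_rot: [1.195, 1.221, -1.204]
contact_force: [-0.6, -0.4, -0.2]
opening: 0.043
```

Run:
```python
from h import *
st()
togo([.5574,.2148,.28],frame(-.5),2)
c,im,d=shot('wrist','w13')
```

```text
t 13.6 pos [0.5513 0.2086 0.3128] R [[-0.007, 1.0, 0.015], [-0.0, 0.015, -1.0], [-1.0, -0.007, 0.0]] F [-0.6 -0.4 -0.2] T [ 0.    0.02 -0.01] op 0.043 q [0.235 0.044 1.779 0.002 1.325 1.791]
total shift units [ 0.303  0.312 -1.639] turn units [ 0.001 -0.073 -0.237] | per row n= 2 [ 0.151  0.156 -0.819] [ 0.001 -0.037 -0.118]
```

View pics/w13.png

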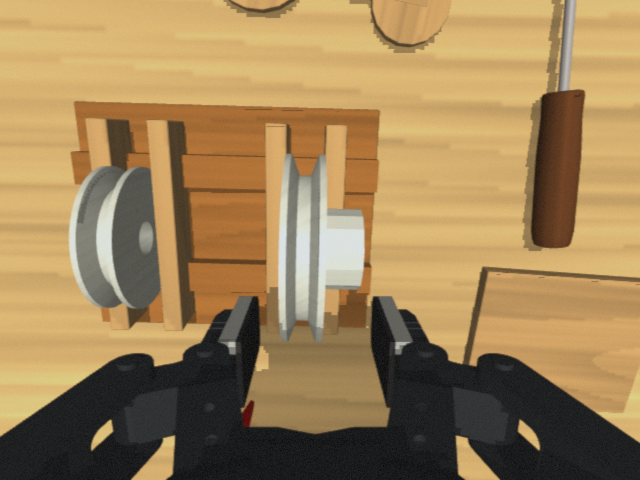

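Call:
carry_out --increments '[[[0,-0.07,-0.2],[0.3,0.3,-0.1],0.5],[[0,0,0],[0.03,0.03,-0.5],0.5],[[0,0,0],[0,0,-0.5],0.5],[[0,0,0],[0,0,-0.3],0.5],[[0,0,0],[0,0,0],0.5]]'

```text
t: 14.15
tool_pos: [0.5583, 0.2154, 0.2837]
tool_rot: [1.215, 1.205, -1.212]
contact_force: [-0.6, -0.8, -0.3]
opening: 0.0427
```

Run:
```python
from h import *
st()
togo([.5574,.2148,.28],frame(-.5),1)
c,im,d=shot('wrist','w14')
np.savez('w14.npz',im=im,d=d,**c)
```

```text
t 14.15 pos [0.5583 0.2154 0.2837] R [[0.002, 1.0, -0.006], [0.0, -0.006, -1.0], [-1.0, 0.002, -0.0]] F [-0.6 -0.8 -0.3] T [ 0.02 -0.   -0.  ] op 0.0427 q [ 0.244  0.093  1.78  -0.     1.267  1.821]
total shift units [-0.043 -0.031 -0.184] turn units [-0.002  0.021 -0.025] | per row n= 1 [-0.043 -0.031 -0.184] [-0.002  0.021 -0.025]
```

View pics/w14.png

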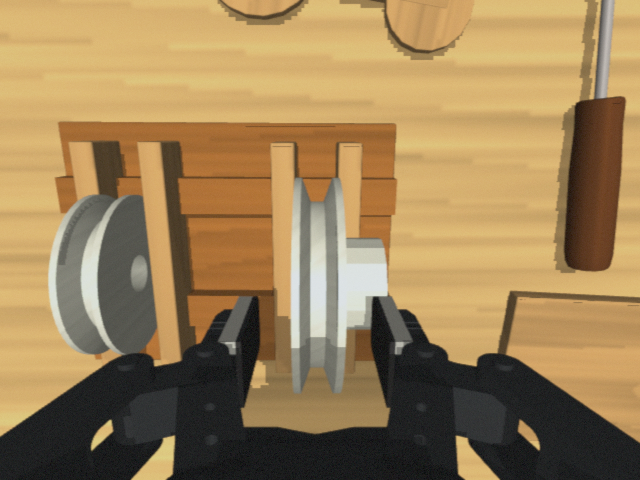

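Call:
carry_out --increments '[[[0,0.02,-0.02],[-0.04,-0.04,-0.17],0.4],[[0,0,0],[0,0,0],0.3],[[0,0,0],[0,0,0],0.27]]' --squeeze 80

```text
t: 14.5
tool_pos: [0.5577, 0.2146, 0.281]
tool_rot: [1.216, 1.205, -1.214]
contact_force: [0.7, 0.3, 0.0]
opening: 0.0227
```

Run:
```python
from h import *
st()
togo([.5574,.2148,.28],frame(-.5),1)
c,im,d=shot('wrist','w15')
crop(im,220,160,420,400,2.5,'w15c')
```

```text
t 14.5 pos [0.5577 0.2146 0.281 ] R [[0.001, 1.0, -0.008], [0.001, -0.008, -1.0], [-1.0, 0.001, -0.001]] F [0.7 0.3 0. ] T [-0.01 -0.01 -0.06] op 0.0227 q [0.243 0.094 1.783 0.    1.263 1.822]
total shift units [-0.013  0.01  -0.049] turn units [-0.006  0.013 -0.004] | per row n= 1 [-0.013  0.01  -0.049] [-0.006  0.013 -0.004]
```

View pics/w15c.png

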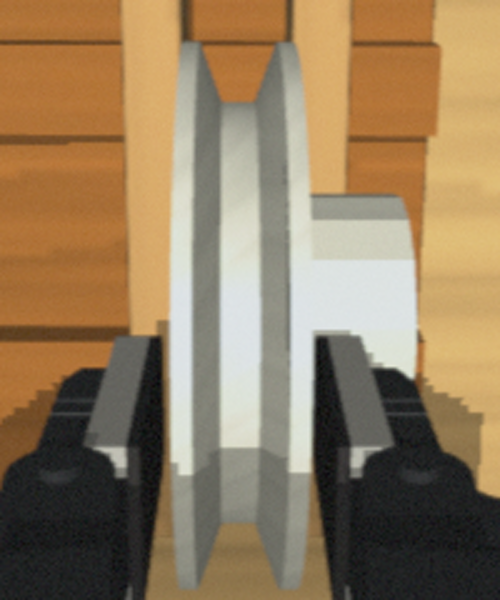

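Both pads straddle the rim symmetrically at 23 mm. I'll close the gripper, then lift.

Call:
carry_out --increments '[[[0,0,0],[0,0,0],0],[[0,0,0],[0,0,0],0],[[0,0,0],[0,0,0],0]]' --squeeze 80

```text
t: 14.85
tool_pos: [0.5576, 0.2146, 0.2813]
tool_rot: [1.217, 1.205, -1.214]
contact_force: [-0.7, 0.4, -0.7]
opening: 0.0176
```

Call:
carry_out --increments '[[[0,0,0],[0,0,0.3],0],[[0,0,0],[0,0,0.8],0],[[0,0,0],[0,0,1],0],[[0,0,0],[0,0,1],0],[[0,0,0],[0,0,0],0]]'

```text
t: 15.35
tool_pos: [0.5556, 0.2142, 0.3432]
tool_rot: [1.211, 1.209, -1.221]
contact_force: [-0.1, -0.4, -3.1]
opening: 0.0177
```

Run:
```python
from h import *
st()
c,im,d=shot('wrist','w16')
np.savez('w16.npz',im=im,d=d,**c)
c,im,d=shot('scene','s16')
crop(im,240,120,480,300,3,'s16c')
```

```text
t 15.35 pos [0.5556 0.2142 0.3432] R [[-0.007, 1.0, -0.008], [-0.001, -0.008, -1.0], [-1.0, -0.007, 0.001]] F [-0.1 -0.4 -3.1] T [ 0.06 -0.1   0.  ] op 0.0177 q [2.430e-01 3.000e-02 1.741e+00 1.000e-03 1.378e+00 1.822e+00]
```

View pics/w16.png

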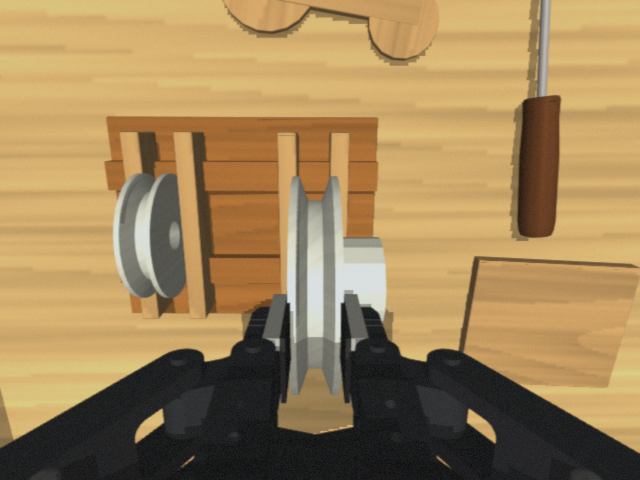

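View pics/s16c.png

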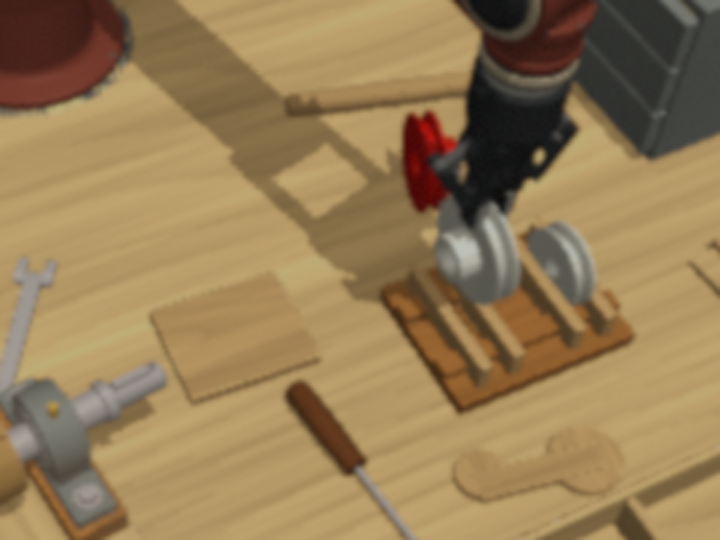

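```bash
cat > pf.py <<'E'
from h import *
import sys
from scipy.optimize import least_squares
fn,r0,r1,c0,c1=sys.argv[1],*map(int,sys.argv[2:6])
z=np.load(fn);im=z['im'];d=z['d'];c={k:z[k] for k in ['fx','fy','cx','cy','position','orientation']}
Rt,pt=toolpose(c); P=(cloud(c,d)-pt)@Rt  # tool frame
B=P[r0:r1,c0:c1].reshape(-1,3); B=B[(B[:,2]>.014)&(B[:,2]<.045)&(B[:,0]>.17)&(B[:,0]<.215)]
def f(p):
    a=np.array([p[2],p[3],1]);a/=np.linalg.norm(a);q=B-np.array([p[0],p[1],.02]);q=q-np.outer(q@a,a);return np.linalg.norm(q,axis=1)-.022
s=least_squares(f,[.21,0,0,0],loss='soft_l1',f_scale=.0005);p=s.x
print(len(B),'axis at z=.02: tool x,y',p[:2].round(4),'slopes deg dx/dz,dy/dz',np.degrees(np.arctan(p[2:])).round(2),np.std(s.fun),'boss z range',np.percentile(B[:,2],[1,99]))
Q=P[100:300,280:350].reshape(-1,3);Q=Q[(Q[:,0]<.21)&(Q[:,0]>.15)]; r=np.hypot(Q[:,0]-p[0],Q[:,1]-p[1]); m=r>.046; print('rim z',np.percentile(Q[m,2],[1,99]),'rmax',np.percentile(r,99))
g=least_squares(lambda u:np.hypot(Q[m,0]-u[0],Q[m,1]-u[1])-.0495,[.21,0],loss='soft_l1',f_scale=.001);print('rim centre',g.x.round(4))
E
python3 pf.py w16.npz 232 325 340 388
```

```text
2518 axis at z=.02: tool x,y [ 0.2121 -0.0005] slopes deg dx/dz,dy/dz [ 0.5  -0.09] 0.0011839915726454366 boss z range [0.01421259 0.02992058]
rim z [-0.00980066  0.01015905] rmax 0.05155088196451144
rim centre [ 0.2117 -0.0003]
```

```bash
cat >> h.py <<'E'
A=np.array([.5284,-.1042,.088]); aa=np.array([np.cos(np.radians(YA)),np.sin(np.radians(YA)),0]); bb=np.array([aa[1],-aa[0],0]); S0=A-.023*aa
LP=-5.5
PC=np.array([.2103,-.0003,0.])
def pulltgt(s,n=8,dz=0,lat=0,lean=None):
    F=R.from_rotvec(aa*np.radians(LP if lean is None else lean)).as_matrix()@frame(YA-90)
    cen=S0+aa*s+bb*lat+np.array([0,0,dz]); pos=cen-F@PC
    o=get_obs(); Rt=R.from_rotvec(o['tool_rot']).as_matrix(); cc=o['tool_pos']+Rt@PC-S0
    print('pulley centre now: s %.4f lat %.4f z %.4f'%(cc@aa,cc@bb,cc[2]),'axis err deg',np.degrees(Rt[:,2]+aa).round(2))
    togo(pos,F,n)
E
python3 - <<'E'
from h import *
st(); pulltgt(.098,14,dz=.02)
E
```

```text
t 15.45 pos [0.5547 0.214  0.3396] R [[-0.012, 1.0, -0.008], [-0.002, -0.008, -1.0], [-1.0, -0.012, 0.003]] F [-0.7 -0.4 -4.9] T [0.04 0.01 0.03] op 0.0177 q [2.430e-01 3.200e-02 1.745e+00 1.000e-03 1.377e+00 1.822e+00]
pulley centre now: s 0.3364 lat 0.0570 z 0.0413 axis err deg [-6.57 -0.32  0.14]
total shift units [ -2.698 -12.285  -1.112] turn units [ 0.078 -1.079  1.148] | per row n= 14 [-0.193 -0.877 -0.079] [ 0.006 -0.077  0.082]
```

Call:
carry_out --increments '[[[0,0,0],[0,-0.3,0.2],0],[[0.01,-0.08,0.08],[-0.19,-0.85,0.1],0],[[0.01,-0.08,0.08],[-0.19,-0.85,0],0],[[0.01,-0.08,0.08],[-0.19,-0.85,0],0],[[0.01,-0.08,0.08],[-0.19,-0.85,0],0],[[0.01,-0.08,0.08],[-0.19,-0.85,0],0],[[0.01,-0.08,0.08],[-0.19,-0.85,0],0],[[0.01,-0.08,0.08],[-0.19,-0.85,0],0]]'

```text
t: 16.25
tool_pos: [0.5235, 0.0834, 0.3351]
tool_rot: [1.183, 1.215, -1.151]
contact_force: [-0.7, 0.1, -4.7]
opening: 0.0176
```

Run:
```python
from h import *
st(); pulltgt(.098,6,dz=.015)
```

```text
t 16.25 pos [0.5235 0.0834 0.3351] R [[0.026, 0.998, 0.053], [0.001, 0.053, -0.999], [-1.0, 0.026, 0.0]] F [-0.7  0.1 -4.7] T [-0.02  0.06 -0.01] op 0.0176 q [ 1.700e-02 -1.290e-01  1.908e+00  1.000e-03  1.336e+00  1.535e+00]
pulley centre now: s 0.2098 lat 0.0203 z 0.0369 axis err deg [-3.05 -0.24  0.02]
total shift units [-1.141 -5.759 -1.137] turn units [ 0.058 -0.693  0.534] | per row n= 6 [-0.19  -0.96  -0.189] [ 0.01  -0.115  0.089]
```

Call:
carry_out --increments '[[[0.01,-0.12,0.09],[-0.19,-0.85,-0.2],0],[[0.01,-0.12,0.09],[-0.19,-0.85,-0.2],0],[[0.01,-0.12,0.09],[-0.19,-0.85,-0.2],0],[[0.01,-0.12,0.09],[-0.19,-0.85,-0.2],0],[[0.01,-0.12,0.09],[-0.19,-0.85,-0.2],0],[[0,0,0],[-0.1,-0.3,0],0],[[0,0,0],[0,0,0],0]]'

```text
t: 16.95
tool_pos: [0.497, -0.0146, 0.3064]
tool_rot: [1.175, 1.203, -1.084]
contact_force: [-0.2, 0.3, -5.1]
opening: 0.0175
```

Run:
```python
from h import *
st(); pulltgt(.092,3,dz=.0)
c,im,d=shot('wrist','w17')
np.savez('w17.npz',im=im,d=d,**c)
c,im,d=shot('scene','s17')
crop(im,180,160,420,340,3,'s17c')
```

```text
t 16.95 pos [ 0.497  -0.0146  0.3064] R [[0.071, 0.993, 0.096], [0.008, 0.095, -0.995], [-0.997, 0.072, -0.001]] F [-0.2  0.3 -5.1] T [0.02 0.05 0.  ] op 0.0175 q [-0.184 -0.196  2.018  0.022  1.251  1.285]
pulley centre now: s 0.1155 lat -0.0069 z 0.0086 axis err deg [-0.61 -0.06 -0.07]
total shift units [ 0.217 -1.155 -0.451] turn units [ 0.012 -0.24   0.107] | per row n= 3 [ 0.072 -0.385 -0.15 ] [ 0.004 -0.08   0.036]
```

View pics/w17.png

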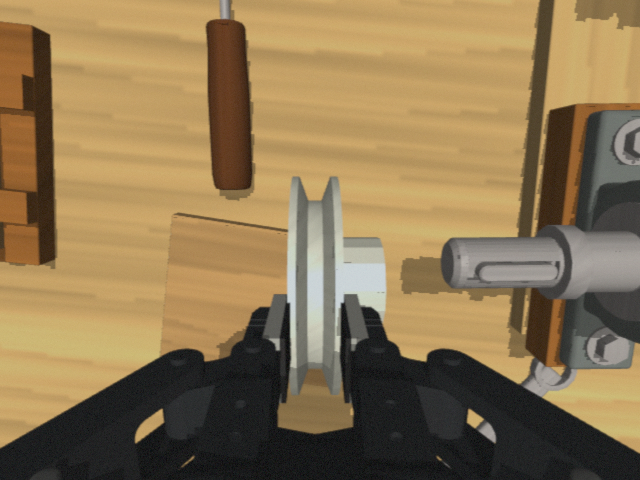

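View pics/s17c.png

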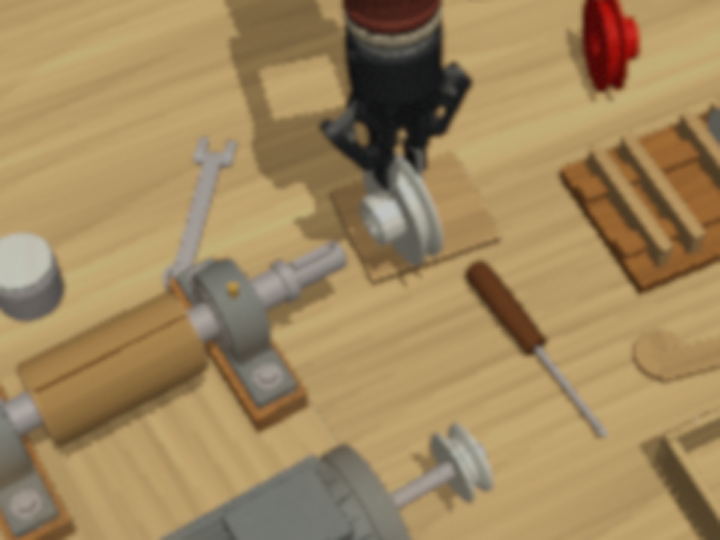

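```bash
cat > rel.py <<'E'
from h import *
import sys
from scipy.optimize import least_squares
fn=sys.argv[1]; bx=list(map(int,sys.argv[2:6])); sx=list(map(int,sys.argv[6:10]))
z=np.load(fn);im=z['im'];d=z['d'];c={k:z[k] for k in ['fx','fy','cx','cy','position','orientation']}
Rt,pt=toolpose(c); P=(cloud(c,d)-pt)@Rt
def fit(B,rad,z0,p0,thr=.0011):
    def f(p,B):
        a=np.array([p[2],p[3],1]);a/=np.linalg.norm(a);q=B-np.array([p[0],p[1],z0]);q=q-np.outer(q@a,a);return np.linalg.norm(q,axis=1)-rad
    p=np.array(p0)
    for i in range(8):
        e=f(p,B); T=B[abs(e)<max(thr,.006-.001*i)]
        p=least_squares(f,p,args=(T,),loss='soft_l1',f_scale=.0004).x
    return p,len(T),f(p,T).std()
B=P[bx[0]:bx[1],bx[2]:bx[3]].reshape(-1,3);B=B[(B[:,2]>.014)&(B[:,2]<.029)&(B[:,0]>.17)&(B[:,0]<.215)]
pb,n,s=fit(B,.022,.02,[.21,0,0,0]);print('boss  x,y@z.02',pb[:2].round(4),np.degrees(pb[2:]).round(2),n,s)
S=P[sx[0]:sx[1],sx[2]:sx[3]].reshape(-1,3);S=S[(S[:,0]>.17)&(S[:,0]<.25)]
zm=np.median(S[:,2])
pbz=pb[:2]
ps,n,s=fit(S,.0125,zm,[np.percentile(S[:,0],5)+.0125,np.median(S[:,1]),0,0]);print('shaft x,y@z%.3f'%zm,ps[:2].round(4),np.degrees(ps[2:]).round(2),n,s,'z range',np.percentile(S[:,2],[1,99]).round(4))
a=np.array([ps[2],ps[3],1]);a/=np.linalg.norm(a)
q=S-np.array([ps[0],ps[1],zm]);h=-q[:,0];l=q[:,1];r=np.hypot(h,l);m=r>.0138
if m.sum(): print('key pts',m.sum(),'angle in tool (toward +y) deg',np.degrees(np.arctan2(np.median(l[m]),np.median(h[m]))),'r',np.median(r[m]),'z',np.percentile(S[m,2],[1,99]))
E
python3 rel.py w17.npz 236 330 344 386 238 290 455 550
```

```text
boss  x,y@z.02 [ 0.2121 -0.0005] [-0.14  0.2 ] 2113 0.0004871979828835659
shaft x,y@z0.087 [0.2196 0.0067] [-4.29 -0.9 ] 2787 0.00054537724298228 z range [0.0663 0.1112]
key pts 1115 angle in tool (toward +y) deg 1.1638917404175655 r 0.014760587947679057 z [0.07597264 0.11384001]
```

```bash
python3 - <<'E'
s=open('rel.py').read()
i=s.index("ps,n,s=fit(S")
j=s.index("a=np.array([ps[2]")
s=s[:i]+'''y0=np.median(S[:,1])
e0=np.percentile(S[:,1],1); e1=np.percentile(S[:,1],99); y0=(e0+e1)/2
S2=S[abs(S[:,1]-y0-float(sys.argv[10]))>.0060]
def f2(p,B):
    a=np.array([0,p[2],1]);a/=np.linalg.norm(a);q=B-np.array([p[0],p[1],zm]);q=q-np.outer(q@a,a);return np.linalg.norm(q,axis=1)-.0125
p=np.array([np.percentile(S[:,0],10)+.0145,y0,0.])
for k in range(6):
    e=f2(p,S2); T=S2[abs(e)<max(.001,.004-.001*k)]; p=least_squares(f2,p,args=(T,),loss='soft_l1',f_scale=.0004).x
print('shaft x,y@z%.3f'%zm,p.round(4),'slope deg',np.degrees(p[2]).round(2),len(T),f2(p,T).std(),'silh mid',y0.round(4)); ps=np.array([p[0],p[1],0,p[2]])
'''+s[j:].replace("l=q[:,1]","l=q[:,1]-q[:,2]*ps[3]").replace("m=r>.0138","m=(r>.0138)&(abs(l)<.009)")
open('rel.py','w').write(s)
E
python3 rel.py w17.npz 236 330 344 386 238 290 462 550 0.001
```

```text
boss  x,y@z.02 [ 0.2121 -0.0005] [-0.14  0.2 ] 2113 0.0004871979828835659
shaft x,y@z0.089 [0.2205 0.0071 0.0111] slope deg 0.64 1850 0.00038249067893175113 silh mid 0.008
key pts 1225 angle in tool (toward +y) deg 0.10532937723167494 r 0.015540353121821445 z [0.07555016 0.10671995]
```

Call:
carry_out --increments '[[[0,-0.08,0.03],[0.07,-0.3,-0.14],0],[[0,-0.08,0.03],[0.07,-0.3,-0.14],0],[[0,-0.06,0.03],[0.07,-0.3,-0.1],0],[[0,0,0],[0,0,0],0],[[0,0,0],[0,0,0],0]]'

```text
t: 17.55
tool_pos: [0.5026, -0.0317, 0.2989]
tool_rot: [1.176, 1.191, -1.056]
contact_force: [0.3, 0.4, -4.6]
opening: 0.0179
```

```bash
sed -i 's/^LP=.*/LP=-5.3/' h.py
python3 - <<'E'
from h import *
st(); pulltgt(.088,1,dz=.0003)
c,im,d=shot('wrist','w18')
np.savez('w18.npz',im=im,d=d,**c)
E
```

```text
t 17.55 pos [ 0.5026 -0.0317  0.2989] R [[0.096, 0.989, 0.109], [0.01, 0.109, -0.994], [-0.995, 0.097, 0.001]] F [ 0.3  0.4 -4.6] T [-0.04  0.1   0.03] op 0.0179 q [-0.217 -0.177  2.015  0.032  1.212  1.234]
pulley centre now: s 0.0977 lat 0.0022 z 0.0016 axis err deg [0.18 0.02 0.05]
total shift units [-0.009 -0.493 -0.061] turn units [ 0.004  0.046 -0.031] | per row n= 1 [-0.009 -0.493 -0.061] [ 0.004  0.046 -0.031]
```

View pics/w18.png

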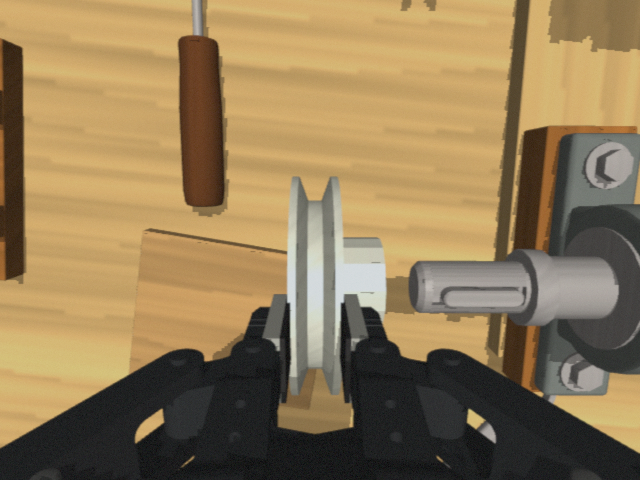

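```bash
python3 rel.py w18.npz 236 325 344 384 258 318 420 515 -0.002
python3 - <<'E'
from h import *
im=np.load('w18.npz')['im']; crop(im,330,225,530,335,4,'w18c')
E
```

```text
boss  x,y@z.02 [ 0.2121 -0.0005] [-0.23 -0.35] 2137 0.0004929355612981539
shaft x,y@z0.070 [ 0.2129 -0.0028 -0.0029] slope deg -0.17 2502 0.00042334824295477743 silh mid -0.0015
key pts 1274 angle in tool (toward +y) deg 2.359103973478586 r 0.015525197653738904 z [0.05764863 0.08879516]
```

View pics/w18c.png

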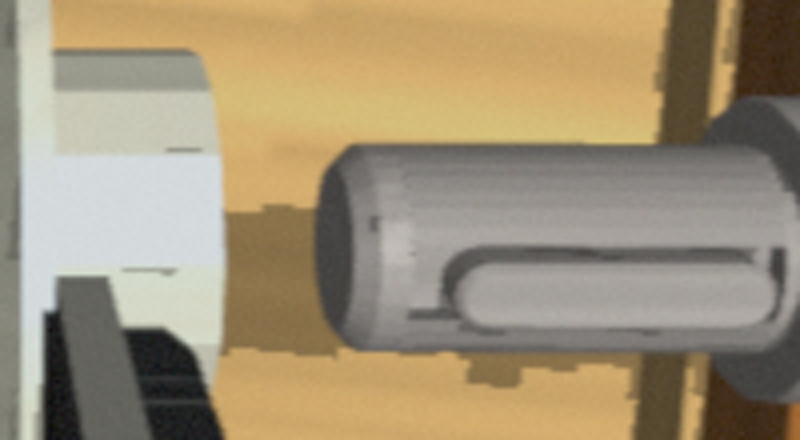

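Call:
carry_out --increments '[[[0,0.01,-0.03],[-0.09,-0.15,-0.05],0],[[0,0,0],[0,-0.1,0],0],[[0,0,0],[0,0,0],0]]'

```text
t: 17.9
tool_pos: [0.5007, -0.0368, 0.2981]
tool_rot: [1.177, 1.19, -1.059]
contact_force: [0.4, 0.4, -4.4]
opening: 0.0178
```

```bash
sed -i 's/^LP=.*/LP=-5.5/' h.py
python3 - <<'E'
from h import *
st(); pulltgt(.083,1,dz=.0004)
c,im,d=shot('wrist','w19')
np.savez('w19.npz',im=im,d=d,**c)
crop(im,330,225,530,335,4,'w19c')
E
python3 rel.py w19.npz 236 325 344 384 250 312 412 500 -0.002
```

```text
t 17.9 pos [ 0.5007 -0.0368  0.2981] R [[0.095, 0.99, 0.107], [0.009, 0.106, -0.994], [-0.995, 0.096, 0.001]] F [ 0.4  0.4 -4.4] T [-0.02  0.14  0.  ] op 0.0178 q [-0.228 -0.18   2.019  0.033  1.212  1.225]
pulley centre now: s 0.0928 lat -0.0005 z 0.0007 axis err deg [0.03 0.   0.05]
total shift units [ 0.079 -0.491 -0.016] turn units [ 0.009  0.002 -0.005] | per row n= 1 [ 0.079 -0.491 -0.016] [ 0.009  0.002 -0.005]
boss  x,y@z.02 [ 0.2121 -0.0006] [ 0.7  -0.23] 2173 0.0004931329693798997
shaft x,y@z0.064 [ 2.123e-01  2.000e-04 -1.000e-04] slope deg -0.01 2394 0.0003983805839799173 silh mid 0.0015
key pts 1174 angle in tool (toward +y) deg 1.837182987334667 r 0.015537759928359606 z [0.05294004 0.08149176]
```

View pics/w19c.png

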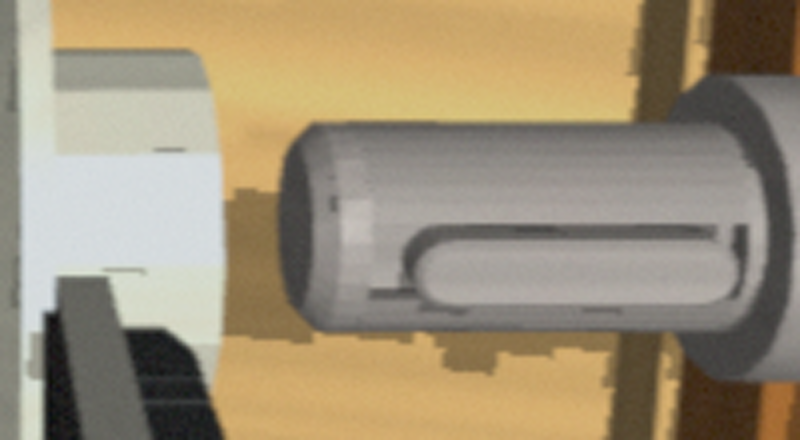

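Call:
carry_out --increments '[[[0,0,0],[0.04,-0.15,0.01],0],[[0,0,0],[0.03,-0.15,0],0],[[0,0,0],[0.01,-0.1,0],0],[[0,0,0],[0,0,0],0]]'

```text
t: 18.35
tool_pos: [0.5025, -0.0454, 0.2984]
tool_rot: [1.177, 1.19, -1.058]
contact_force: [0.5, 0.1, -5.9]
opening: 0.0179
```

```bash
python3 - <<'E'
from h import *
st(); pulltgt(.078,1,dz=.0004)
c,im,d=shot('wrist','w20')
np.savez('w20.npz',im=im,d=d,**c)
crop(im,330,225,530,335,4,'w20c')
E
python3 rel.py w20.npz 236 325 344 384 248 310 402 475 -0.002
```

```text
t 18.35 pos [ 0.5025 -0.0454  0.2984] R [[0.096, 0.99, 0.107], [0.009, 0.107, -0.994], [-0.995, 0.096, 0.001]] F [ 0.5  0.1 -5.9] T [ 0.04  0.15 -0.01] op 0.0179 q [-0.245 -0.174  2.013  0.034  1.212  1.208]
pulley centre now: s 0.0840 lat 0.0004 z 0.0011 axis err deg [0.04 0.   0.05]
total shift units [ 0.017 -0.311 -0.034] turn units [ 0.009  0.005 -0.007] | per row n= 1 [ 0.017 -0.311 -0.034] [ 0.009  0.005 -0.007]
boss  x,y@z.02 [ 0.2121 -0.0005] [ 0.08 -0.2 ] 2157 0.00048533026679712055
shaft x,y@z0.056 [ 0.2125 -0.0008  0.0012] slope deg 0.07 2019 0.0003911335314141516 silh mid 0.0002
key pts 1097 angle in tool (toward +y) deg 1.793047393270957 r 0.015436522952580281 z [0.0440065  0.07067716]
```

View pics/w20c.png

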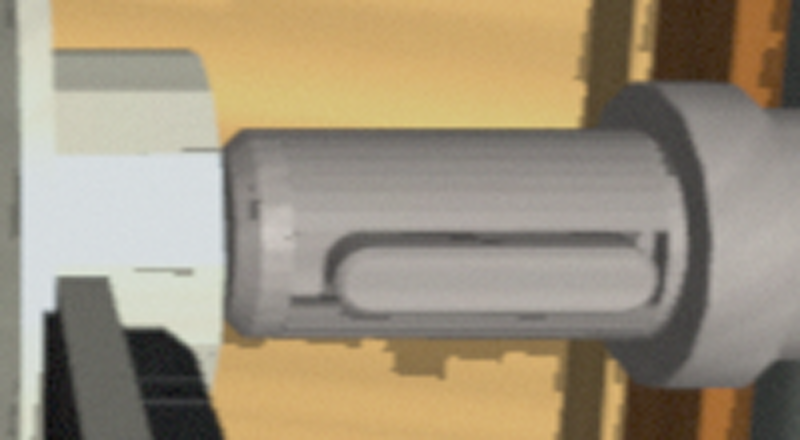

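Call:
carry_out --increments '[[[0,0,0],[0,-0.12,-0.02],0],[[0,0,0],[0.01,-0.12,0],0],[[0,0,0],[0,-0.05,0],0]]'

```text
t: 18.7
tool_pos: [0.5027, -0.0514, 0.298]
tool_rot: [1.177, 1.19, -1.058]
contact_force: [0.2, 0.1, -5.3]
opening: 0.0178
```

Run:
```python
from h import *
st(); pulltgt(.074,1,dz=.0007)
```

```text
t 18.7 pos [ 0.5027 -0.0514  0.298 ] R [[0.096, 0.99, 0.107], [0.01, 0.107, -0.994], [-0.995, 0.096, 0.001]] F [ 0.2  0.1 -5.3] T [0.03 0.12 0.03] op 0.0178 q [-0.256 -0.171  2.012  0.036  1.211  1.196]
pulley centre now: s 0.0781 lat -0.0001 z 0.0006 axis err deg [0.06 0.01 0.05]
total shift units [ 0.029 -0.209  0.005] turn units [ 0.008  0.004 -0.011] | per row n= 1 [ 0.029 -0.209  0.005] [ 0.008  0.004 -0.011]
```

Call:
carry_out --increments '[[[0,0,0],[0.02,-0.1,0],0],[[0,0,0],[0.01,-0.06,0],0]]'

```text
t: 18.9
tool_pos: [0.5033, -0.055, 0.2979]
tool_rot: [1.177, 1.19, -1.058]
contact_force: [0.1, -0.0, -5.1]
opening: 0.0181
```

Run:
```python
from h import *
st(); pulltgt(.070,1,dz=.0007)
c,im,d=shot('wrist','w21')
np.savez('w21.npz',im=im,d=d,**c)
crop(im,330,225,530,335,4,'w21c')
```

```text
t 18.9 pos [ 0.5033 -0.055   0.2979] R [[0.096, 0.99, 0.107], [0.009, 0.107, -0.994], [-0.995, 0.096, 0.001]] F [ 0.1 -0.  -5.1] T [-0.02  0.09  0.01] op 0.0181 q [-0.263 -0.169  2.009  0.036  1.211  1.189]
pulley centre now: s 0.0745 lat 0.0001 z 0.0006 axis err deg [0.05 0.01 0.05]
total shift units [ 0.02  -0.231  0.008] turn units [ 0.008  0.003 -0.01 ] | per row n= 1 [ 0.02  -0.231  0.008] [ 0.008  0.003 -0.01 ]
```

View pics/w21c.png

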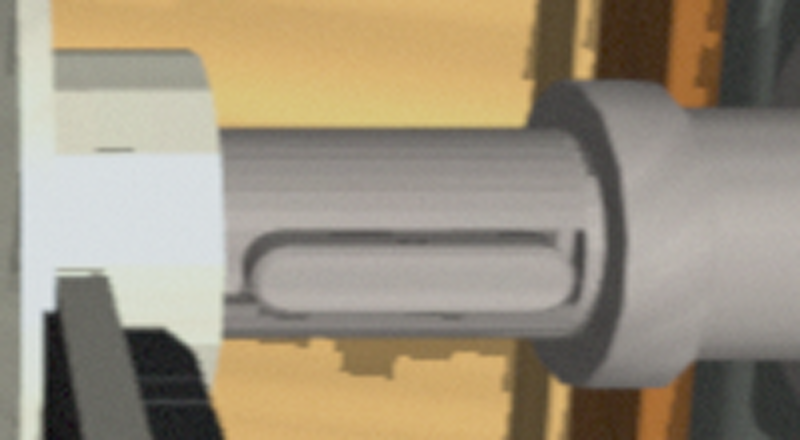

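Call:
carry_out --increments '[[[0,0,0],[0.01,-0.1,0],0],[[0,0,0],[0.01,-0.08,0],0]]'

```text
t: 19.15
tool_pos: [0.5037, -0.0588, 0.2979]
tool_rot: [1.177, 1.191, -1.058]
contact_force: [0.4, -0.3, -5.1]
opening: 0.0175
```

Run:
```python
from h import *
st(); pulltgt(.068,1,dz=.0007)
```

```text
t 19.15 pos [ 0.5037 -0.0588  0.2979] R [[0.096, 0.99, 0.107], [0.009, 0.107, -0.994], [-0.995, 0.096, 0.001]] F [ 0.4 -0.3 -5.1] T [-0.04  0.17  0.05] op 0.0175 q [-0.27  -0.166  2.007  0.037  1.211  1.181]
pulley centre now: s 0.0707 lat 0.0002 z 0.0005 axis err deg [0.07 0.01 0.05]
total shift units [ 0.009 -0.14   0.008] turn units [ 0.008  0.002 -0.012] | per row n= 1 [ 0.009 -0.14   0.008] [ 0.008  0.002 -0.012]
```

Call:
carry_out --increments '[[[0.01,0,-0.01],[0.01,-0.1,0.01],0],[[0,0,0],[0.01,-0.06,0],0]]'

```text
t: 19.35
tool_pos: [0.5041, -0.0623, 0.298]
tool_rot: [1.179, 1.191, -1.059]
contact_force: [0.1, 1.1, -5.5]
opening: 0.0177
```

Run:
```python
from h import *
st(); pulltgt(.065,1,dz=.0007)
c,im,d=shot('wrist','w22')
crop(im,330,225,530,335,4,'w22c')
```

```text
t 19.35 pos [ 0.5041 -0.0623  0.298 ] R [[0.095, 0.99, 0.106], [0.011, 0.106, -0.994], [-0.995, 0.096, -0.0]] F [ 0.1  1.1 -5.5] T [ 0.05  0.15 -0.02] op 0.0177 q [-0.277 -0.164  2.005  0.039  1.212  1.175]
pulley centre now: s 0.0673 lat 0.0002 z 0.0007 axis err deg [-0.   -0.   -0.02]
total shift units [ 0.005 -0.114  0.002] turn units [-0.004  0.     0.   ] | per row n= 1 [ 0.005 -0.114  0.002] [-0.004  0.     0.   ]
```

View pics/w22c.png

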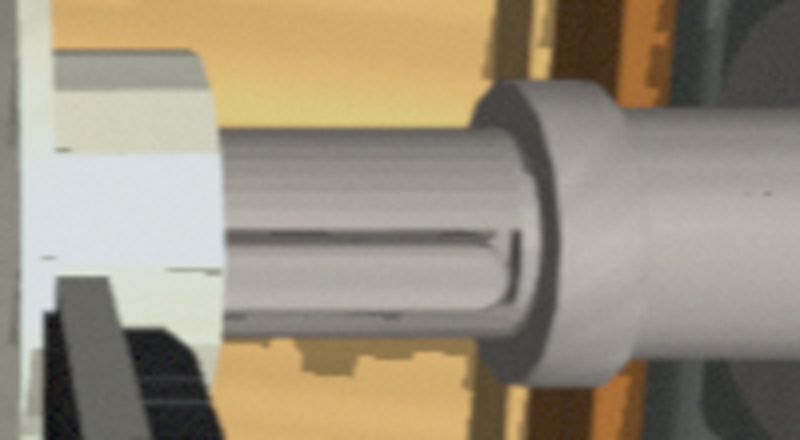

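Call:
carry_out --increments '[[[0,0,0],[0.01,-0.1,0],0],[[0,0,0],[0.01,-0.1,0],0],[[0,0,0],[0.01,-0.1,0],0]]'

```text
t: 19.7
tool_pos: [0.5047, -0.0687, 0.298]
tool_rot: [1.178, 1.191, -1.059]
contact_force: [0.6, 0.1, -5.2]
opening: 0.0176
```

Run:
```python
from h import *
st(); pulltgt(.055,1,dz=.0007)
```

```text
t 19.7 pos [ 0.5047 -0.0687  0.298 ] R [[0.095, 0.99, 0.106], [0.01, 0.106, -0.994], [-0.995, 0.096, -0.0]] F [ 0.6  0.1 -5.2] T [-0.04  0.16 -0.  ] op 0.0176 q [-0.289 -0.16   2.002  0.04   1.212  1.163]
pulley centre now: s 0.0608 lat 0.0001 z 0.0006 axis err deg [ 0.01  0.   -0.01]
total shift units [ 0.026 -0.288  0.003] turn units [-0.001  0.    -0.002] | per row n= 1 [ 0.026 -0.288  0.003] [-0.001  0.    -0.002]
```

Call:
carry_out --increments '[[[0,0,0],[0.015,-0.12,0],0],[[0,0,0],[0.01,-0.12,0],0],[[0,0,0],[0.01,-0.12,0],0]]'

```text
t: 20.0
tool_pos: [0.5055, -0.0765, 0.2979]
tool_rot: [1.178, 1.191, -1.059]
contact_force: [0.5, -0.2, -5.1]
opening: 0.018
```

Run:
```python
from h import *
st(); pulltgt(.045,1,dz=.0007)
```

```text
t 20.0 pos [ 0.5055 -0.0765  0.2979] R [[0.095, 0.99, 0.107], [0.01, 0.106, -0.994], [-0.995, 0.096, -0.0]] F [ 0.5 -0.2 -5.1] T [0.06 0.2  0.02] op 0.018 q [-0.304 -0.155  1.998  0.041  1.212  1.147]
pulley centre now: s 0.0530 lat 0.0000 z 0.0006 axis err deg [ 0.01  0.   -0.01]
total shift units [ 0.041 -0.396  0.006] turn units [-0.002 -0.001 -0.002] | per row n= 1 [ 0.041 -0.396  0.006] [-0.002 -0.001 -0.002]
```

Call:
carry_out --increments '[[[0,0,0],[0.015,-0.12,0],0],[[0,0,0],[0.015,-0.12,0],0],[[0,0,0],[0.01,-0.12,0],0]]'

```text
t: 20.3
tool_pos: [0.5064, -0.0845, 0.2979]
tool_rot: [1.178, 1.191, -1.059]
contact_force: [-0.7, -0.5, -5.1]
opening: 0.0178
```

Run:
```python
from h import *
st(); pulltgt(.036,1,dz=.0007)
c,im,d=shot('wrist','w23')
```

```text
t 20.3 pos [ 0.5064 -0.0845  0.2979] R [[0.095, 0.99, 0.106], [0.01, 0.106, -0.994], [-0.995, 0.096, -0.0]] F [-0.7 -0.5 -5.1] T [-0.01  0.1   0.06] op 0.0178 q [-0.319 -0.15   1.993  0.042  1.212  1.132]
pulley centre now: s 0.0450 lat 0.0000 z 0.0005 axis err deg [ 0.    0.   -0.02]
total shift units [ 0.046 -0.447  0.008] turn units [-0.003 -0.001 -0.001] | per row n= 1 [ 0.046 -0.447  0.008] [-0.003 -0.001 -0.001]
```

View pics/w23.png

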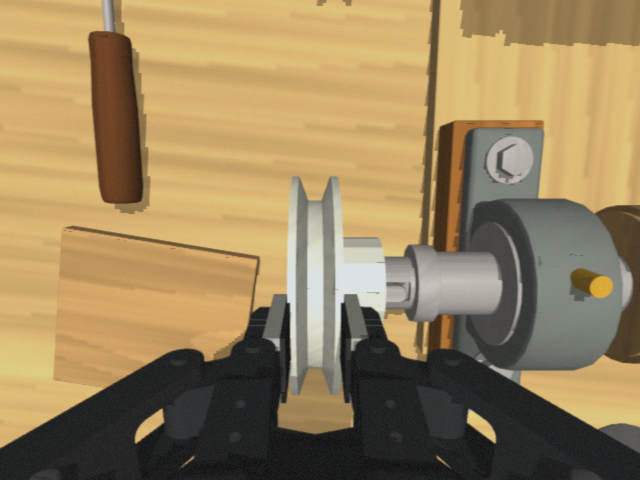

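Call:
carry_out --increments '[[[0,0,0],[0.015,-0.12,0],0],[[0,0,0],[0.015,-0.12,0],0],[[0,0,0],[0.01,-0.12,0],0]]'

```text
t: 20.65
tool_pos: [0.5072, -0.0924, 0.2979]
tool_rot: [1.178, 1.191, -1.059]
contact_force: [-1.0, 0.5, -5.6]
opening: 0.0173
```

Run:
```python
from h import *
st(); pulltgt(.030,1,dz=.0007)
```

```text
t 20.65 pos [ 0.5072 -0.0924  0.2979] R [[0.095, 0.99, 0.106], [0.01, 0.106, -0.994], [-0.995, 0.096, 0.0]] F [-1.   0.5 -5.6] T [ 0.01  0.1  -0.01] op 0.0173 q [-0.333 -0.144  1.988  0.044  1.211  1.118]
pulley centre now: s 0.0370 lat 0.0000 z 0.0005 axis err deg [0.01 0.   0.  ]
total shift units [ 0.035 -0.349  0.009] turn units [ 0.    -0.001 -0.001] | per row n= 1 [ 0.035 -0.349  0.009] [ 0.    -0.001 -0.001]
```

Call:
carry_out --increments '[[[0,0,0],[0.01,-0.1,0],0],[[0,0,0],[0.01,-0.07,0],0]]'

```text
t: 20.85
tool_pos: [0.5077, -0.0962, 0.2979]
tool_rot: [1.178, 1.191, -1.059]
contact_force: [-0.7, -0.9, -4.9]
opening: 0.018
```

Call:
carry_out --increments '[[[0,0,0],[0.01,-0.07,0],0],[[0,0,0],[0,-0.05,0],0]]'

```text
t: 21.05
tool_pos: [0.5079, -0.0989, 0.2978]
tool_rot: [1.178, 1.191, -1.059]
contact_force: [-0.8, 0.1, -5.8]
opening: 0.0175
```

Run:
```python
from h import *
st(); pulltgt(.030,1,dz=.0007)
c,im,d=shot('wrist','w24')
crop(im,330,225,530,335,4,'w24c')
```

```text
t 21.05 pos [ 0.5079 -0.0989  0.2978] R [[0.095, 0.99, 0.106], [0.01, 0.106, -0.994], [-0.995, 0.096, -0.0]] F [-0.8  0.1 -5.8] T [ 0.07  0.12 -0.02] op 0.0175 q [-0.345 -0.139  1.983  0.045  1.211  1.106]
pulley centre now: s 0.0305 lat -0.0000 z 0.0004 axis err deg [-0.01 -0.   -0.  ]
total shift units [ 0.002 -0.024  0.012] turn units [-0.    -0.003  0.001] | per row n= 1 [ 0.002 -0.024  0.012] [-0.    -0.003  0.001]
```

View pics/w24c.png

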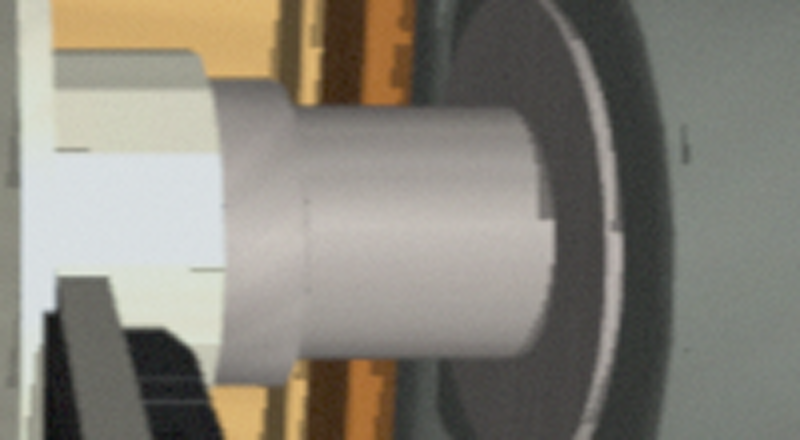

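Nearly home. I'll keep going gently until I feel contact.

Call:
carry_out --increments '[[[0,0,0],[0,-0.05,0],0],[[0,0,0],[0,-0.04,0],0]]'

```text
t: 21.3
tool_pos: [0.5079, -0.0998, 0.2979]
tool_rot: [1.181, 1.194, -1.057]
contact_force: [-0.4, 4.2, -4.4]
opening: 0.018
```

Call:
carry_out --increments '[[[0,0,0],[0,-0.06,0],0],[[0,0,0],[0,-0.06,0],0]]'

```text
t: 21.5
tool_pos: [0.5079, -0.1008, 0.2979]
tool_rot: [1.185, 1.198, -1.054]
contact_force: [0.3, 5.9, -4.1]
opening: 0.0175
```

Run:
```python
from h import *
st(); pulltgt(.030,1,dz=.0007)
```

```text
t 21.5 pos [ 0.5079 -0.1008  0.2979] R [[0.095, 0.99, 0.107], [0.02, 0.106, -0.994], [-0.995, 0.096, -0.009]] F [ 0.3  5.9 -4.1] T [0.95 0.1  0.1 ] op 0.0175 q [-0.35  -0.137  1.982  0.054  1.215  1.097]
pulley centre now: s 0.0305 lat -0.0001 z 0.0005 axis err deg [ 0.04  0.01 -0.54]
total shift units [-0.     0.075  0.009] turn units [-0.094 -0.006 -0.008] | per row n= 1 [-0.     0.075  0.009] [-0.094 -0.006 -0.008]
```

Call:
carry_out --increments '[[[-0.09,0,0],[0,0.06,0],0],[[0,0,0],[0,-0.02,0],0]]'

```text
t: 21.7
tool_pos: [0.5079, -0.0994, 0.2978]
tool_rot: [1.178, 1.193, -1.057]
contact_force: [0.1, 2.8, -4.8]
opening: 0.0174
```

Run:
```python
from h import *
st(); pulltgt(.030,1,dz=.0007)
c,im,d=shot('wrist','w25')
np.savez('w25.npz',im=im,d=d,**c)
crop(im,330,225,530,335,4,'w25c')
```

```text
t 21.7 pos [ 0.5079 -0.0994  0.2978] R [[0.095, 0.99, 0.108], [0.012, 0.107, -0.994], [-0.995, 0.095, -0.002]] F [ 0.1  2.8 -4.8] T [0.58 0.16 0.09] op 0.0174 q [-0.346 -0.139  1.983  0.046  1.213  1.103]
pulley centre now: s 0.0304 lat -0.0001 z 0.0005 axis err deg [ 0.08  0.01 -0.1 ]
total shift units [-0.001  0.001  0.011] turn units [-0.017 -0.006 -0.013] | per row n= 1 [-0.001  0.001  0.011] [-0.017 -0.006 -0.013]
```

View pics/w25c.png

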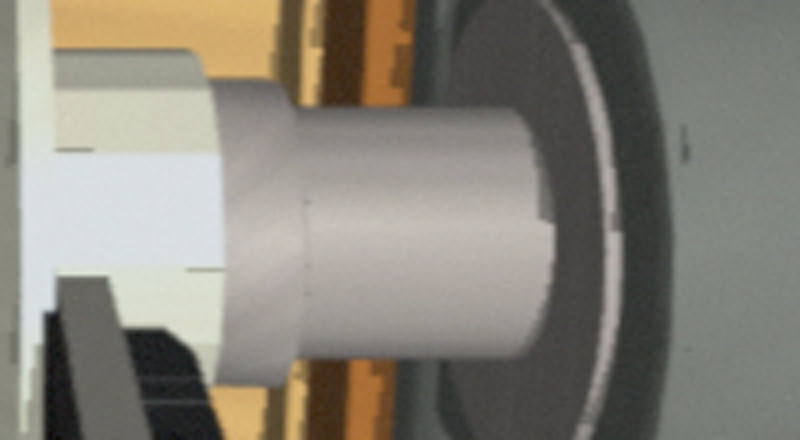

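Call:
carry_out --increments '[[[0,0,0],[0,0,0],0.3],[[0,0,0],[0,0,0],0.35],[[0,0,0],[0,0,0],0.4],[[0,0,0],[0,0,0],0.4]]'

```text
t: 22.15
tool_pos: [0.5097, -0.1015, 0.3023]
tool_rot: [1.177, 1.181, -1.055]
contact_force: [0.7, -0.6, -0.1]
opening: 0.034
```

Call:
carry_out --increments '[[[0,0,0],[-0.03,0,0.4],0.4],[[0,0,0],[-0.05,0,0.8],0.4],[[0,0,0],[-0.05,0.1,0.9],0.4],[[0,0,0],[0,0.2,0.5],0.4],[[0,0,0],[0,0,0],0.4]]'

```text
t: 22.65
tool_pos: [0.5074, -0.0961, 0.3598]
tool_rot: [1.177, 1.176, -1.055]
contact_force: [-0.1, -0.9, -0.5]
opening: 0.0345
```

Run:
```python
from h import *
st(); 
c,im,d=shot('wrist','w26')
np.savez('w26.npz',im=im,d=d,**c)
c,im,d=shot('scene','s26')
crop(im,180,180,400,340,3.3,'s26c')
```

```text
t 22.65 pos [ 0.5074 -0.0961  0.3598] R [[0.107, 0.989, 0.106], [0.002, 0.106, -0.994], [-0.994, 0.107, 0.009]] F [-0.1 -0.9 -0.5] T [-0.01  0.07 -0.04] op 0.0345 q [-0.339 -0.207  1.935  0.039  1.313  1.117]
```

View pics/w26.png

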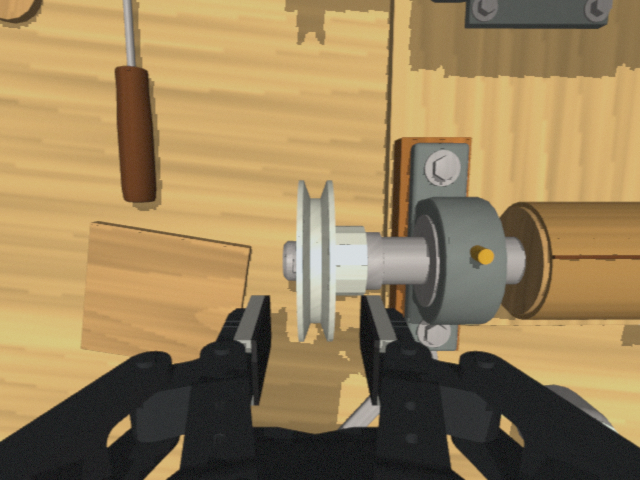

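View pics/s26c.png

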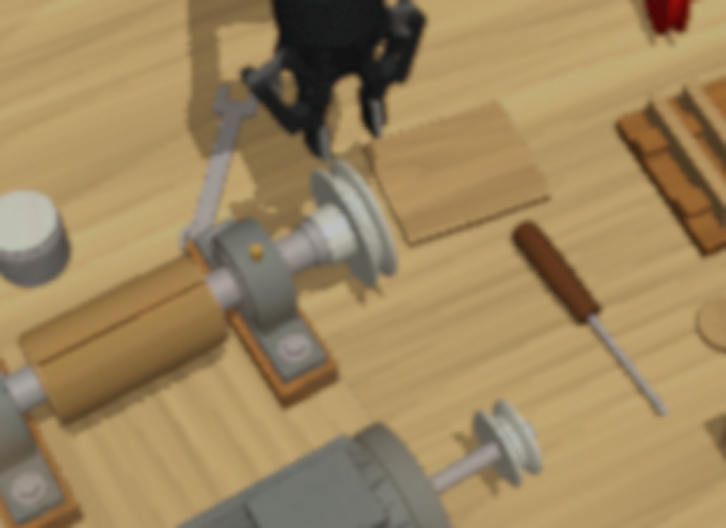

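Run:
```python
from h import *
z=np.load('w26.npz');im=z['im'];d=z['d'];c={k:z[k] for k in ['fx','fy','cx','cy','position','orientation']}
crop(im,270,210,450,350,4.4,'w26c')
P=cloud(c,d)
for v in (245,258):
  q=P[v,270:440]-np.array([S0[0],S0[1],.0868]); t=q@aa; l=q@bb; r=np.hypot(l,q[:,2])
  print(v,[(270+i,round(t[i]*1e3,1),round(r[i]*1e3,1)) for i in list(range(12,70,3))+list(range(84,125,1))])
```

```text
245 [(282, np.float64(57.3), np.float64(89.6)), (285, np.float64(48.6), np.float64(11.6)), (288, np.float64(46.7), np.float64(12.6)), (291, np.float64(44.9), np.float64(11.8)), (294, np.float64(43.1), np.float64(12.6)), (297, np.float64(39.9), np.float64(48.3)), (300, np.float64(38.4), np.float64(47.8)), (303, np.float64(36.9), np.float64(45.8)), (306, np.float64(35.4), np.float64(42.3)), (309, np.float64(33.8), np.float64(38.3)), (312, np.float64(32.2), np.float64(37.9)), (315, np.float64(30.6), np.float64(38.7)), (318, np.float64(29.0), np.float64(38.7)), (321, np.float64(27.3), np.float64(37.9)), (324, np.float64(25.9), np.float64(42.2)), (327, np.float64(24.5), np.float64(47.2)), (330, np.float64(23.1), np.float64(49.4)), (333, np.float64(21.5), np.float64(49.1)), (336, np.float64(18.2), np.float64(21.8)), (339, np.float64(16.4), np.float64(21.6)), (354, np.float64(7.6), np.float64(20.7)), (355, np.float64(7.0), np.float64(20.8)), (356, np.float64(6.6), np.float64(22.3)), (357, np.float64(5.9), np.float64(21.8)), (358, np.float64(5.3), np.float64(21.0)), (359, np.float64(4.6), np
[... 3454 characters left out ...]
 (379, np.float64(-7.1), np.float64(18.1)), (380, np.float64(-7.7), np.float64(18.2)), (381, np.float64(-8.3), np.float64(18.0)), (382, np.float64(-8.9), np.float64(18.4)), (383, np.float64(-10.1), np.float64(14.9)), (384, np.float64(-10.7), np.float64(15.0)), (385, np.float64(-11.5), np.float64(13.9)), (386, np.float64(-11.8), np.float64(15.2)), (387, np.float64(-12.4), np.float64(15.4)), (388, np.float64(-13.1), np.float64(14.8)), (389, np.float64(-13.6), np.float64(15.2)), (390, np.float64(-14.5), np.float64(13.7)), (391, np.float64(-14.8), np.float64(15.1)), (392, np.float64(-15.4), np.float64(15.1)), (393, np.float64(-15.8), np.float64(15.9)), (394, np.float64(-16.5), np.float64(15.4))]
```

View pics/w26c.png

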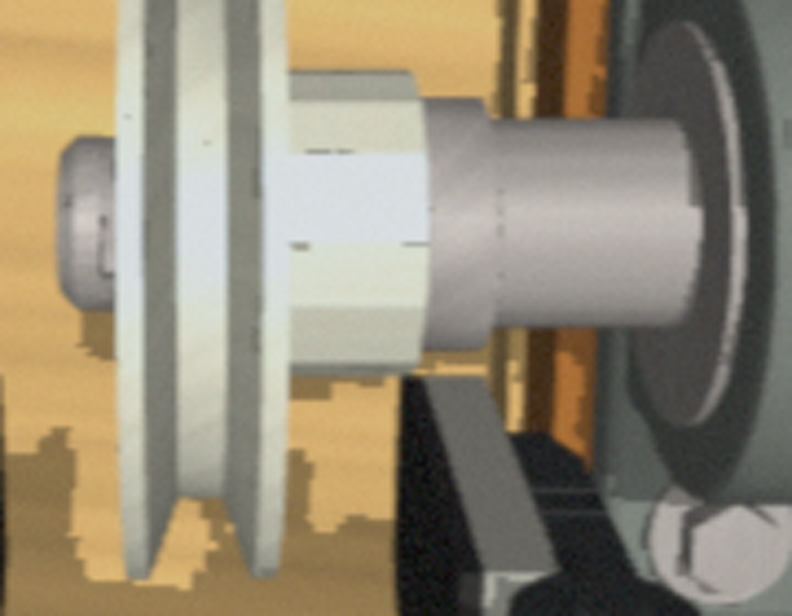

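Call:
carry_out --increments '[[[0,0,0],[-0.05,0.5,0],0],[[0,0,0],[-0.08,0.9,0],0],[[0,0,0],[-0.06,0.6,0],0],[[0,0,0],[0,0,0],0]]' --squeeze 30

```text
t: 23.15
tool_pos: [0.502, -0.0536, 0.354]
tool_rot: [1.176, 1.184, -1.06]
contact_force: [-0.1, 0.2, 0.3]
opening: 0.0002
```

Run:
```python
from h import *
o=st(); Rt=R.from_rotvec(o['tool_rot']).as_matrix(); tip=o['tool_pos']+Rt@[.174,0,0]-S0; print('tip t,lat,z',tip@aa,tip@bb,tip[2]+.088)
tgt=S0+aa*.068+np.array([0,0,.025]); togo(tgt,frame(YA-90),5,off=.174)
c,im,d=shot('wrist','w27')
```

```text
t 23.15 pos [ 0.502  -0.0536  0.354 ] R [[0.098, 0.99, 0.105], [0.005, 0.105, -0.994], [-0.995, 0.098, 0.006]] F [-0.1  0.2  0.3] T [-0.04  0.08  0.01] op 0.0002 q [-0.26  -0.23   1.964  0.031  1.314  1.199]
tip t,lat,z 0.07508815101936127 -0.0037981891296387667 0.18081658683410548
total shift units [ 1.08  -0.291 -3.349] turn units [-0.048  0.982  0.01 ] | per row n= 5 [ 0.216 -0.058 -0.67 ] [-0.01   0.196  0.002]
```

View pics/w27.png

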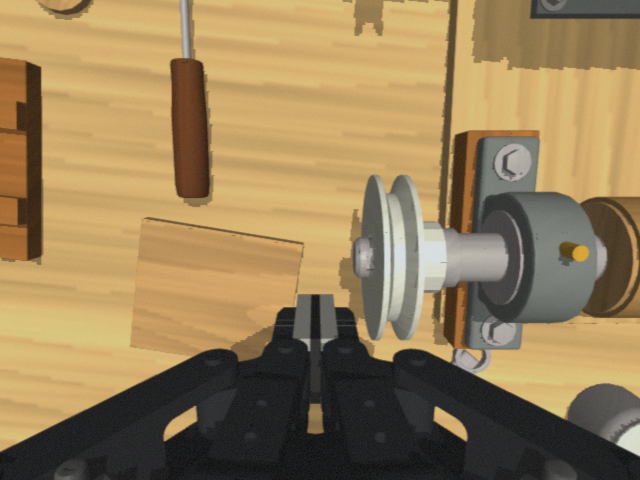

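Call:
carry_out --increments '[[[-0.01,0.18,0],[0.19,0,-0.5],0],[[-0.01,0.18,0],[0.19,0,-0.55],0],[[-0.01,0.18,0],[0.19,0,-0.55],0],[[-0.01,0.18,0],[0.19,0,-0.55],0],[[0,0.15,0],[0.15,0,-0.5],0],[[0,0,0],[0,0,-0.2],0],[[0,0,0],[0,0,0],0]]'

```text
t: 23.9
tool_pos: [0.5216, -0.0554, 0.2889]
tool_rot: [1.132, 1.258, -1.133]
contact_force: [0.1, 0.5, -0.5]
opening: 0.0001
```

```bash
cat >> h.py <<'E'
def tip():
    o=st(); Rt=R.from_rotvec(o['tool_rot']).as_matrix(); t=o['tool_pos']+Rt@[.174,0,0]-S0; print('tip t,lat,z',(t@aa).round(4),(t@bb).round(4),(t[2]+.088).round(4))
E
python3 - <<'E'
from h import *
tip(); togo(S0+aa*.068+np.array([0,0,.024]),frame(YA-90),1,off=.174)
c,im,d=shot('wrist','w28')
E
```

```text
t 23.9 pos [ 0.5216 -0.0554  0.2889] R [[-0.001, 0.995, 0.104], [0.0, 0.104, -0.995], [-1.0, -0.001, -0.0]] F [ 0.1  0.5 -0.5] T [ 0.01 -0.   -0.04] op 0.0001 q [-0.248 -0.087  1.95  -0.     1.279  1.219]
tip t,lat,z 0.0724 -0.0018 0.1149
total shift units [ 0.102 -0.204 -0.147] turn units [-0.003 -0.013  0.028] | per row n= 1 [ 0.102 -0.204 -0.147] [-0.003 -0.013  0.028]
```

View pics/w28.png

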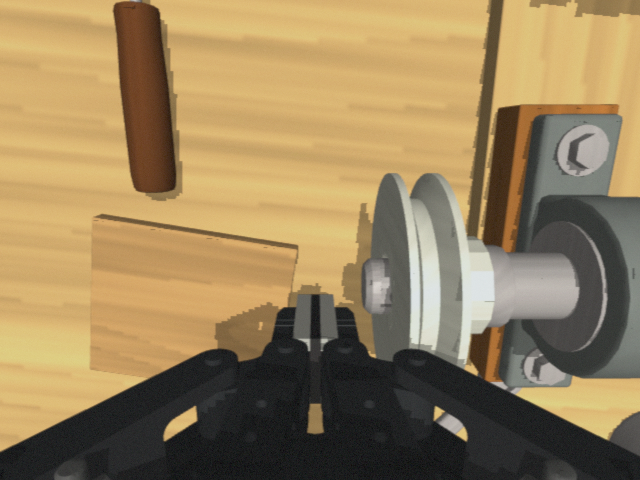

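Call:
carry_out --increments '[[[0,0,0],[0.1,-0.25,0],0],[[0,0,0],[0.03,-0.2,0],0],[[0,0,0],[0.01,-0.05,0],0]]'

```text
t: 24.25
tool_pos: [0.5249, -0.0662, 0.2908]
tool_rot: [1.133, 1.255, -1.131]
contact_force: [0.4, 0.3, -0.4]
opening: -0.0002
```

Call:
carry_out --increments '[[[0,0,0],[0.01,-0.12,0],0],[[0,0,0],[0.01,-0.08,0],0]]'

```text
t: 24.45
tool_pos: [0.5255, -0.0708, 0.2918]
tool_rot: [1.133, 1.253, -1.131]
contact_force: [0.3, -0.3, -0.2]
opening: 0.0001
```

Run:
```python
from h import *
tip()
c,im,d=shot('wrist','w29')
```

```text
t 24.45 pos [ 0.5255 -0.0708  0.2918] R [[0.004, 0.995, 0.103], [-0.001, 0.103, -0.995], [-1.0, 0.004, 0.002]] F [ 0.3 -0.3 -0.2] T [-0.04 -0.06  0.02] op 0.0001 q [-0.274 -0.077  1.936 -0.     1.279  1.193]
tip t,lat,z 0.0562 0.0013 0.1178
```

View pics/w29.png

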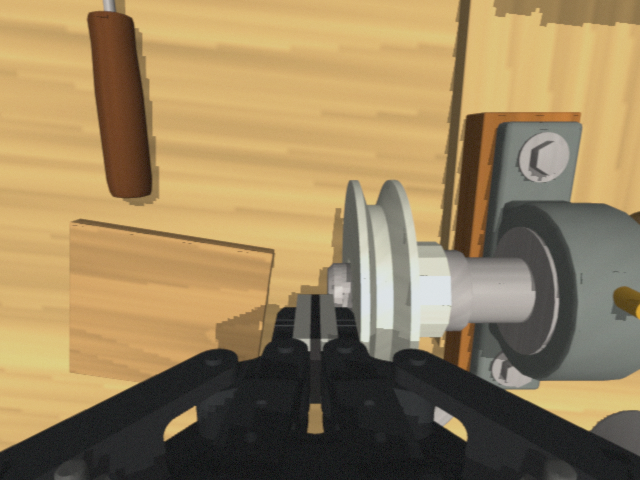

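Call:
carry_out --increments '[[[0,0,0],[0,-0.1,-0.04],0],[[0,0,0],[0,-0.06,0],0]]'

```text
t: 24.7
tool_pos: [0.5256, -0.0737, 0.2916]
tool_rot: [1.136, 1.254, -1.129]
contact_force: [-0.1, 6.4, 2.3]
opening: -0.0002
```

Call:
carry_out --increments '[[[0,0,0],[0,-0.07,-0.02],0],[[0,0,0],[0,-0.05,0],0]]'

```text
t: 24.9
tool_pos: [0.5257, -0.0746, 0.2917]
tool_rot: [1.14, 1.259, -1.126]
contact_force: [-1.0, 4.4, 0.6]
opening: -0.0002
```

Call:
carry_out --increments '[[[0,0,0],[0,-0.12,0],0],[[0,0,0],[0,-0.12,0],0]]'

```text
t: 25.1
tool_pos: [0.5258, -0.0769, 0.2925]
tool_rot: [1.147, 1.266, -1.12]
contact_force: [-1.3, 10.8, 5.0]
opening: -0.0001
```

Run:
```python
from h import *
tip()
c,im,d=shot('wrist','w30')
crop(im,300,220,480,360,4.4,'w30c')
```

```text
t 25.1 pos [ 0.5258 -0.0769  0.2925] R [[0.004, 0.995, 0.104], [0.017, 0.104, -0.994], [-1.0, 0.006, -0.017]] F [-1.3 10.8  5. ] T [ 1.48  0.22 -0.  ] op -0.0001 q [-0.289 -0.074  1.933  0.019  1.285  1.172]
tip t,lat,z 0.0534 0.0013 0.1185
```

View pics/w30c.png

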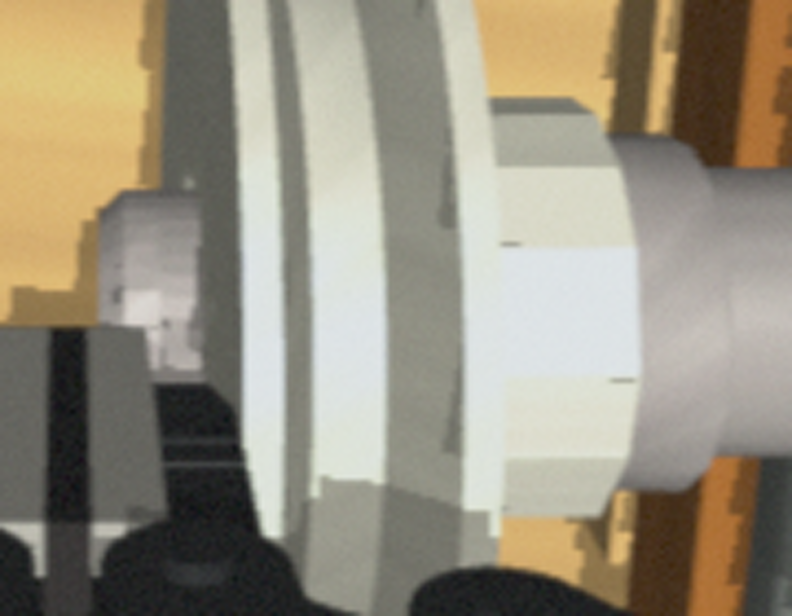

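Call:
carry_out --increments '[[[-0.17,0,0],[-0.03,0.4,0],0],[[0,0,0],[-0.05,0.5,0],0],[[0,0,0],[-0.05,0.5,0.4],0],[[0,0,0],[0,0.2,0.9],0],[[0,0,0],[0,0.3,0.9],0],[[0,0,0],[0,0.3,0.8],0],[[0,0,0],[0,0,0],0]]'

```text
t: 25.85
tool_pos: [0.5219, -0.0286, 0.355]
tool_rot: [1.129, 1.253, -1.131]
contact_force: [-0.3, 0.5, -0.0]
opening: -0.0002
```

Run:
```python
from h import *
tip()
c,im,d=shot('wrist','w31')
np.savez('w31.npz',im=im,d=d,**c)
P=cloud(c,d)
c,im2,d2=shot('top','t31'); c,im3,d3=shot('scene','s31')
```

```text
t 25.85 pos [ 0.5219 -0.0286  0.355 ] R [[0.003, 0.994, 0.106], [-0.004, 0.106, -0.994], [-1.0, 0.002, 0.004]] F [-0.3  0.5 -0. ] T [ 0.02 -0.03 -0.02] op -0.0002 q [-0.197 -0.159  1.901 -0.003  1.397  1.269]
tip t,lat,z 0.0982 0.002 0.181
```

View pics/w31.png

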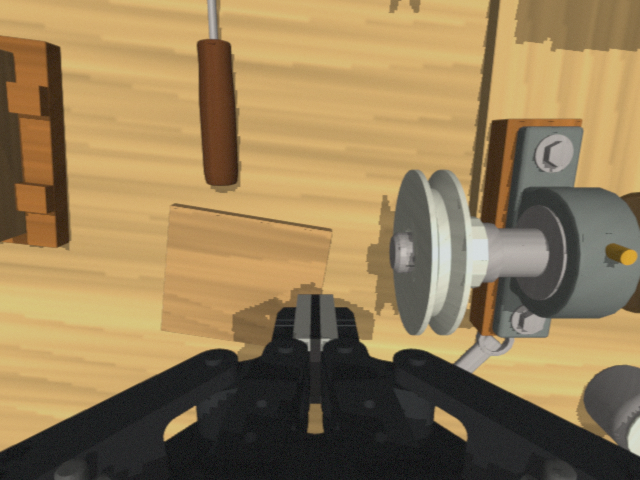

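View pics/t31.png

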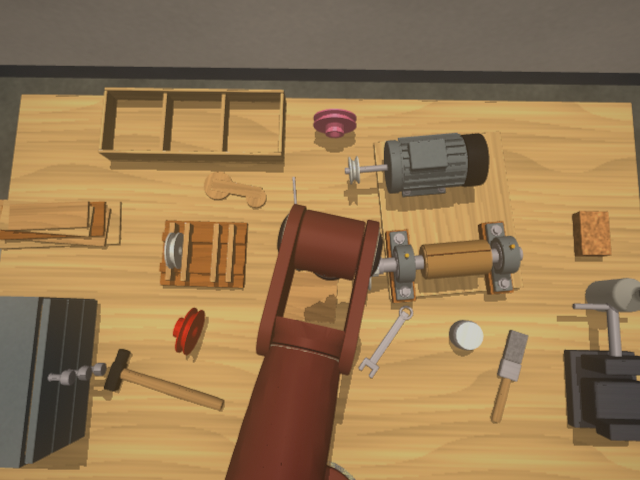

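Run:
```python
from h import *
z=np.load('w31.npz');im=z['im'];d=z['d'];c={k:z[k] for k in ['fx','fy','cx','cy','position','orientation']}
P=cloud(c,d)-np.array([S0[0],S0[1],.0868]); t=P@aa; r=np.hypot(P@bb,P[...,2])
m=np.zeros_like(t,bool);m[165:340,385:430]=True
f=m&(r>.016)&(r<.048)&(t>.03)&(t<.047); print('outer face t',np.percentile(t[f],[5,50,95]),f.sum())
e=m&(r<.009)&(t>.045)&(t<.055); print('shaft end t',np.percentile(t[e],[5,50,95]),e.sum())
zf=P[...,2][f];print('face tilt deg',np.degrees(np.polyfit(zf,t[f],1)[0]))
crop(im,375,160,505,345,3.2,'w31c')
```

```text
outer face t [0.04011093 0.04040121 0.0406806 ] 3829
shaft end t [0.05015758 0.05036842 0.05058348] 137
face tilt deg 0.07857079693938618
```

View pics/w31c.png

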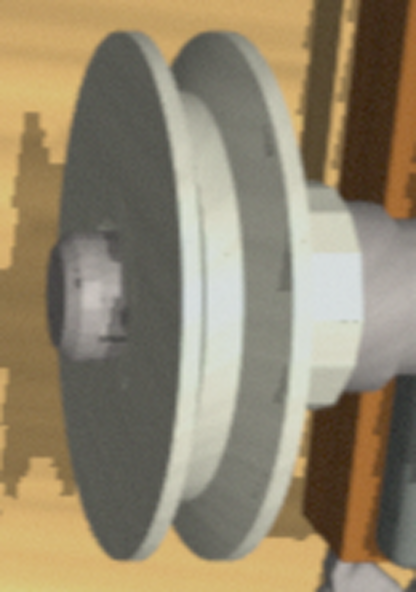

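The outer face is at 40.40 mm and the shaft end at 50.37 mm. That leaves 9.97 mm showing, where fully home is 10 mm, and the face is square to within 0.1°. I'm handing it in.

```bash
python3 -c "
from station import *
print(finish_job())"
```

```text
the job is handed in; nothing more can be done
None
```

The key is down in its seat and the pulley is home against the shoulder. I handed the job in at about 26 s of the 67 s allowed.

- **Key:** I set it into the keyseat, which leans about 5° towards −x, and released it at about 7 N of contact. Afterwards its top measured about 15.5 mm from the spindle's axis, which is the fully-down value. The pulley now covers the key, so I couldn't check it again by eye. The boss passed over it with no rise in force and without pushing it along.
- **Pulley:** I gripped it by the rim, tilted it about 5.5° to match the key, and slid it on with no noticeable resistance until it met the shoulder at about 6 N. After letting go I pressed its face with the closed fingers at about 11 N, and it did not visibly move.
- **Last checks:** The shaft stands 9.97 mm out of the pulley's outer face, where 10 mm is fully home. The face is square to within 0.1°, and no gap shows between boss and shoulder. The arm was clear of everything, and in the top view the other things were where they started.
- **Disagreements:** The camera read about 1.2 to 1.4 mm low in height, so I settled heights by feel. Views of the key's angle from the side gave 3 to 4°, against 5 to 6° from straight above. I trusted the view from above, and the fit agreed with it.

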